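# Shut and lock the chip box with the panel key

## Task

Push the green chip box's lid fully shut, then lock it: put the yellow panel key down into the lock, press lightly and turn it gently back and forth until you feel it drop into the hidden keyway, then turn it clockwise as far as the red tongue goes, over the lid. Leave the key standing in the lock, never ram it against the lock, and do not knock over the two turned wooden cups.

Things in the scene. Friction and masses are not known exactly. Their poses are not given: they have to be found in the camera images.
- chipbox: fixed green steel box, 160 (x) x 200 (y) x 90 mm high; origin under its centre on the bench, z up. Its lock stands before the middle of its -x face: vertical axis 118 mm from the origin along -x, on a 72 mm square grey pedestal, topped by a dark round barrel 66 mm in diameter. A grey hose stub, 90 mm high, leaves the +x face.
- lock_mouth (a point): on the lock's vertical axis, level with the rim at the top of the barrel, 150 mm above the bench; axes as the box's. The rim is a steel funnel, 38 mm wide at the top, narrowing over 8 mm to a round bore of 31 mm. In it, 24 mm below the rim, lies the keyway plate.
- lock (a joint): red tongue of the lock, 7 mm thick, 78 mm long from the lock axis, turning on that axis just above the lid's level (100 to 108 mm above the bench); rad, 0 = unlocked (pointing beside the box, 1.3 rad anticlockwise from the box's +x), grows clockwise seen from above, 0.55 = stop, over the lid's edge. Only the key drives it; it turns with about 0.1 N m friction and stays where left.
- lid (a joint): green lid of the box, hinged on the upper edge of its +x face (hinge line 81 mm from the box's origin along +x, 90 mm above the bench), 166 mm from hinge to free edge, 206 mm wide, 8 mm thick; rad, 0 = shut (lid top 98 mm above the bench), grows as the free edge rises; stiff hinge (0.55 N m), stays where it is left.
- lid_edge (a point): middle of the lid's free edge (the edge towards the lock), on its upper face; axes turn with the lid: x from free edge to hinge.
- key: steel panel key with a flat yellow bow, 109 mm tall, about 160 g, upright in its stand; origin at the middle of its foot, z up the shank, x along the flat of bow and blade. Blade: 26 (x) x 7 (y) x 8 mm high at the foot; shank 9 mm thick; round guide collar 27 mm wide, 20 to 27 mm above the foot; bow 60 (x) x 10 (y) x 34 mm, from 75 to 109 mm above the foot. Half a turn makes no difference.
- key_bow (a point): centre of the key's bow, 92 mm above its foot: the place to grip, across the 10 mm thickness.
- key_tip (a point): middle of the key's foot (the origin of key), the underside of the blade.
- key_stand: fixed wooden stand, 85 x 85 x 60 mm high on a round 108 mm foot; origin under its centre. The key hangs by its collar on the stand's top, its blade loosely in a slot 24 mm deep, its foot 40 mm above the bench; it lifts straight out.
- cup_dark: loose dark turned wooden cup, 85 mm high, 72 mm wide at the rim; origin under its centre, z up.
- cup_light: loose light turned wooden cup, 85 mm high, 72 mm wide at the rim; origin under its centre, z up.
- lock_plate (a point): on the lock's axis, on top of the 6 mm thick keyway plate, 126 mm above the bench; axes as the box's. Its slot, 29 x 10.5 mm, is centred on the axis, its edges bevelled 2 mm; a black dust skin, which gives no resistance, hides it. Its long direction is unknown, within 0.45 rad either way of the box's x axis, and never moves.
- lock_floor (a point): on the lock's axis, on the floor of the chamber below the keyway plate, 108 mm above the bench; axes as the box's. The key's foot ends here. Turned clockwise from above, the blade (its x axis) meets the tongue's drivers at about -0.8 rad from the box's x axis and takes the tongue along to its stop at about -1.35 rad.
Things that resemble listed ones, but are neither listed nor needed, are in the scene too. There is more than one size of the key; the job needs the smallest.

How it is judged:
By the outcome, as a careful person would: the job done as asked, in the order asked, and still so for the second after the job is handed in, with the robot touching nothing.
It also fails if it takes over 72 s, if anything falls off the work surface, if the arm or the gripper's body presses on something with over 40 N, if the wrist force passes 120 N, or if a joint passes its speed limit or range.

## Robot

A 7-joint arm with a two-finger parallel gripper is mounted at the origin on the work surface. World frame = base frame: x ahead of the robot, y to its left, z up, the work surface at z = 0. Lengths are in m, angles in rad, forces in N, time in s.
With the tool pointing down it reaches from about 0.4 to 0.85 m from the base axis. Payload 10.4 kg.
Tool frame: the origin (TCP) lies midway between the tips of the shut fingers; the grasp point (between the pads) lies 19 mm behind it (manip.grip_depth is the distance from the TCP to the grasp point, in m); z points along the fingers, y is the direction in which the jaws open and shut (so a half turn about z gives the same grasp; the last joint's range is limited). The gripper opens to 87 mm and grips with 3 to 60 N. Pads are 19 mm wide; open, the fingers measure 117 mm over their backs; the gripper's body (75 mm by 190 mm) begins 51 mm behind the grasp point.
Start: joints at [-1.155, 0.332, -0.065, 1.46, 0.022, 1.35, -0.088], TCP at [0.266, 0.566, 0.199] pointing down, gripper open.
Joint ranges: [-2.6, 2.6], [-0.5, 2.12], [-1.47, 1.34], [0.16, 2.42], [-1.27, 4.41], [0.06, 2.06], [-2.6, 2.6]. Speed limits (rad/s): [2.22, 2.22, 2.79, 2.79, 3.14, 3.14, 3.14].

## Interface

Orientations are given as a rotation vector (axis times angle).
In Python, from station import manip, capture, ticket, cut_out gives the robot as it stands.
- The arm moves only by the tool jog_arm, never from a script. Its arguments are lists of equal length, an entry for each row: "angular": the turn, a rotation vector about the tool's x, y, z in degrees, a list of three; "travel": the shift along the tool's x, y, z in m, a list of three; "jaw": the closure, from -1 (fully open) to 1 (shut). A call has 1 to 5 rows; each row is the pose to reach, as a shift and turn from the pose measured when the call began, along the tool's axes at that moment; what a row does not reach only later rows make up. A row lasts 1/10 s, in which the tool goes at most 50 mm and 8.59 degrees, less where a joint would pass 70% of its speed; a pose out of reach is approached as far as the arm can. A call with a gripper value outside its range is refused whole. The fingers move at their own pace and stop on an object; the grip force is fixed at half the most. Time passes only in rows, so rows that repeat a pose let the fingers close. It gives the time, the measured TCP pose, the force and the opening at its end, in the units of the state.
- manip.read_state(): the state, without advancing time (a new reading comes with each control period).
- capture(name): name is "side" or "top" or "wrist"; returns a dict with "image" (480x640x3 uint8, red, green, blue), "vertical_fov" (degrees; the focal length in pixels is half the picture's height over the tangent of half this angle, whatever the lens; pixels are square), "cx", "cy" (the principal point, pixels), "cam_to_world" (4x4, takes a point from camera to world coordinates). Camera axes: x right, y down, z forward; pixel columns grow to the right and rows downward; lengths in m; the calibration is good to about 2 mm. A picture is of the moment at which its call begins. There is no depth.
- ticket.hand_in(): hands the job in, once; it reports no verdict.
Trained networks look in a picture, given as the dict that the camera call returned (one of the last four; its "shot" number tells which), for a name from the list of things; names that differ only in an ending like _2 or _b are one class to them, and where a whole thing is asked for, a point or a joint stands for the part that bears it (a point fixed in the world has none). Each returns a list of dicts, best first, with "score" (0 to 1); they miss things now and then, are a little off and sometimes report something else, mostly with a low value. They report only what shows in the picture. A call takes as long as a camera call. They do not tell look-alikes from the thing itself.
- cut_out(picture, query): "region" (480x640 bool, what is visible of it) and "centre" ([row, column] in pixels, amid what is visible of it).
The state is a dict: "time": time; "joint_positions": joint angles; "joint_velocities": joint speeds; "joint_torque": joint torques, N m; "eef_pos": TCP position; "tcp_rot": TCP orientation; "ft_force": force on the tool from outside, world axes, zero at the start; "ft_torque": the same for the moment, N m; "gripper_width": finger opening in m.
Only numpy, scipy, OpenCV 4.12 (cv2) and the standard library are available. Lean on these libraries where they do the work, as an engineer would, in place of code of your own. Each camera call takes 0.05 s, during which the arm holds its last target.

## Working session

There is one attempt and no reset: what is moved stays moved. The work goes in short steps, Python scripts to look and compute and a tool call to move; the robot and the scene stay as the last step left them, time stands still between calls to the robot, and variables do not carry over. Pictures are saved under pics/ and viewed, and the job is handed in when it is done.

Besides the shell and the picture viewer there is one more tool, called by a JSON object that holds its "op" and its "data". jog_arm: Moves the arm, as the interface text tells. Its arguments: {"type":"object","properties":{"angular":{"type":"array","items":{"type":"array","items":{"type":"number"}}},"travel":{"type":"array","items":{"type":"array","items":{"type":"number"}}},"jaw":{"type":"array","items":{"type":"number"}}},"required":["angular","travel","jaw"]}

```bash
ls; mkdir -p pics
python3 - <<'E'
from station import manip, capture, ticket, cut_out
import cv2,json
s=manip.read_state(); print({k:(v if not hasattr(v,'tolist') else v.tolist()) for k,v in s.items()})
for n in ["side","top","wrist"]:
    p=capture(n); cv2.imwrite(f"pics/{n}0.png",p["image"][:,:,::-1]); print(n,p["vertical_fov"],p["cx"],p["cy"],p["cam_to_world"].round(3).tolist() if hasattr(p["cam_to_world"],'round') else p["cam_to_world"])
print(manip.read_state()["time"])
E
```

```text
pics
{'time': 0.0, 'joint_positions': [-1.1545978874506801, 0.33286295644896385, -0.06470673199776272, 1.460953400214649, 0.02159536666414706, 1.3499117389150281, -0.08850630203905242], 'joint_velocities': [-0.0009458687802847151, -0.00035676575877234556, -0.00041177672259824034, 0.00027326963228263275, 0.002022506589540777, 0.0003146289127808666, -0.0005309501729826805], 'joint_torque': [-0.00013765775292995386, -62.326390743255615, 0.02430477412417531, -38.99000287055969, -0.06134122610092163, 0.03984808106906712, 0.00016840869648149237], 'eef_pos': [0.26535115621750044, 0.5653966520643, 0.19785378762247158], 'tcp_rot': [-0.683660170060492, -3.0660426659510396, 0.0022266388526623053], 'ft_force': [0.46149450592759017, -1.9150812351149424, 1.203528212736611], 'ft_torque': [0.027998504656165234, -0.020523300382573925, -0.044825301074176094], 'gripper_width': 0.08723910887503526}
side 43.74102133371357 325.9482333681805 243.3228339004559 [[0.738, -0.426, 0.523, 0.015], [-0.675, -0.463, 0.575, -0.657], [-0.003, -0.778, -0.629, 0.769], [0.0, 0.0, 0.0, 1.0]]
top 43.54659984051758 330.6902836084506 232.0043638048308 [[0.01, -0.993, 0.117, 0.445], [-1.0, -0.009, 0.011, -0.065], [-0.01, -0.117, -0.993, 1.145], [0.0, 0.0, 0.0, 1.0]]
wrist 58.11874644131409 324.04211468289424 240.1296013164736 [[0.425, 0.873, 0.239, 0.2], [0.905, -0.41, -0.113, 0.596], [-0.001, 0.264, -0.965, 0.385], [0.0, 0.0, 0.0, 1.0]]
0.15
```

View pics/side0.png

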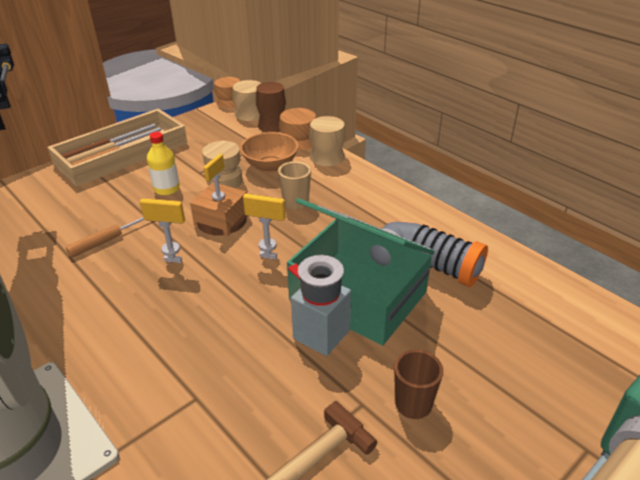

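View pics/top0.png

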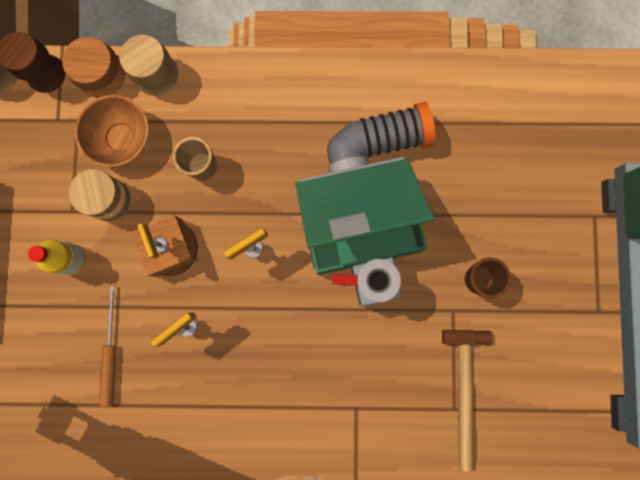

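View pics/wrist0.png

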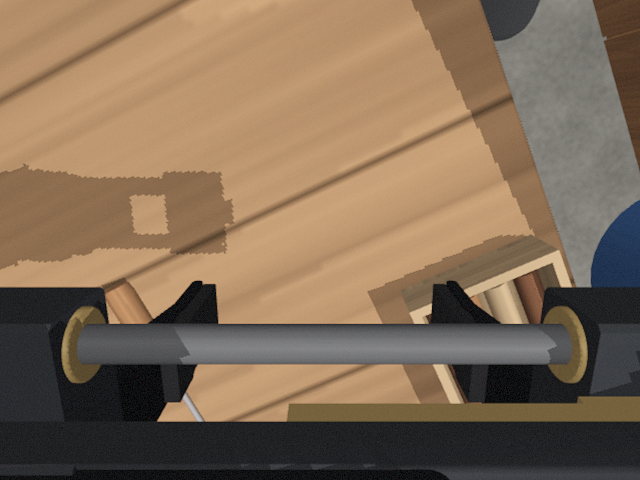

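```bash
cat > h.py <<'E'
import numpy as np, cv2, pickle
from station import manip, capture, ticket, cut_out
def shot(n,tag=None):
    p=capture(n)
    if tag: cv2.imwrite(f"pics/{n}_{tag}.png",p["image"][:,:,::-1])
    return p
def f(p): return 240/np.tan(np.radians(p["vertical_fov"])/2)
def ray(p,u,v):
    T=np.array(p["cam_to_world"]); d=T[:3,:3]@np.array([(u-p["cx"])/f(p),(v-p["cy"])/f(p),1]); return T[:3,3],d
def at_z(p,u,v,z):
    o,d=ray(p,u,v); return o+d*(z-o[2])/d[2]
def proj(p,X):
    T=np.array(p["cam_to_world"]); c=T[:3,:3].T@(np.array(X,float)-T[:3,3]); return np.array([p["cx"]+f(p)*c[0]/c[2],p["cy"]+f(p)*c[1]/c[2]])
def tri(obs):
    A=np.zeros((3,3));b=np.zeros(3)
    for p,u,v in obs:
        o,d=ray(p,u,v); d=d/np.linalg.norm(d); M=np.eye(3)-np.outer(d,d); A+=M;b+=M@o
    return np.linalg.solve(A,b)
def crop(p,u0,v0,u1,v1,s,name):
    im=p["image"][v0:v1,u0:u1,::-1]; cv2.imwrite(f"pics/{name}.png",cv2.resize(im,None,fx=s,fy=s,interpolation=cv2.INTER_CUBIC))
E
python3 - <<'E'
from h import *
P={n:shot(n) for n in ["top","side"]}
pickle.dump(P,open("P0.pkl","wb"))
crop(P["top"],290,150,450,310,4.5,"tbox"); crop(P["top"],90,190,290,360,4,"tkey")
crop(P["side"],120,130,320,280,4,"skey"); crop(P["side"],270,180,500,360,3.4,"sbox")
for n in P:
    for q in ["key","key_stand","cup_dark","cup_light","chipbox","lid","lock"]:
        for r in cut_out(P[n],q):
            m=r["region"]; ys,xs=np.nonzero(m); print(n,q,round(r["score"],2),np.round(r["centre"],1),m.sum(),xs.min(),xs.max(),ys.min(),ys.max())
E
```

```text
top key 0.57 [241.1 153.7] 493 137 166 224 257
top key 0.55 [245.5 250.9] 742 223 267 228 259
top key 0.55 [331.1 176.9] 699 152 197 314 346
top key_stand 0.75 [250.3 173.6] 2293 133 196 217 276
top cup_dark 0.89 [277.6 488.8] 1366 466 509 258 297
top cup_light 0.6 [157.2 196.8] 1445 172 216 137 180
top chipbox 0.87 [209.2 371.8] 18310 295 435 103 305
top lid 0.86 [202.7 361.3] 8480 295 432 158 248
top lid 0.27 [205.9 370.4] 18152 295 434 102 306
top lid 0.15 [279.7 489.6] 1379 465 509 258 297
top lock 0.73 [279.  344.8] 269 332 357 275 286
side key 0.8 [212.2 263.9] 1385 242 284 194 259
side key 0.7 [217.5 166.9] 1446 139 184 199 262
side key 0.63 [173.3 215.4] 534 203 223 154 200
side key_stand 0.62 [210.6 221.1] 2065 191 245 184 235
side cup_dark 0.88 [383.6 416.7] 2684 394 442 351 418
side chipbox 0.15 [228.3 369.1] 895 297 432 200 253
side lid 0.83 [226.  363.1] 960 296 431 199 252
```

View pics/tbox.png

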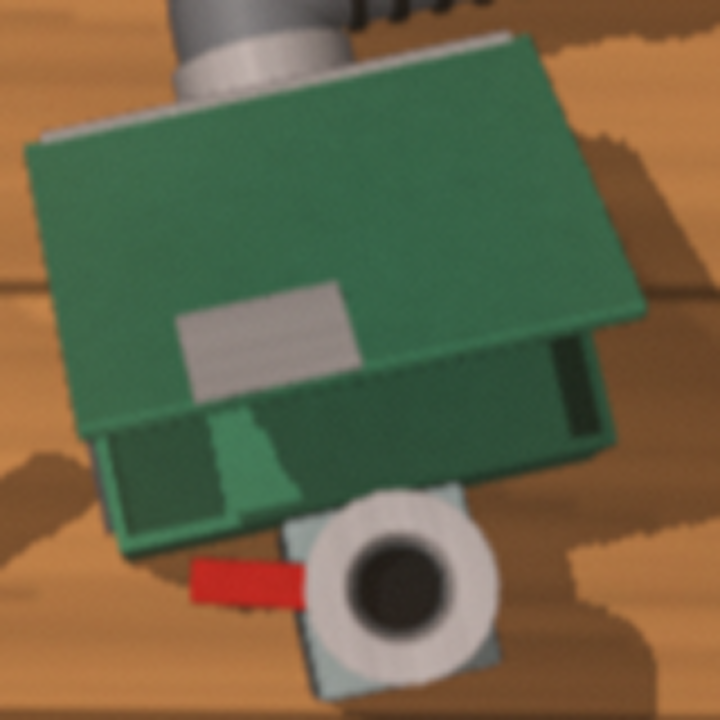

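View pics/tkey.png

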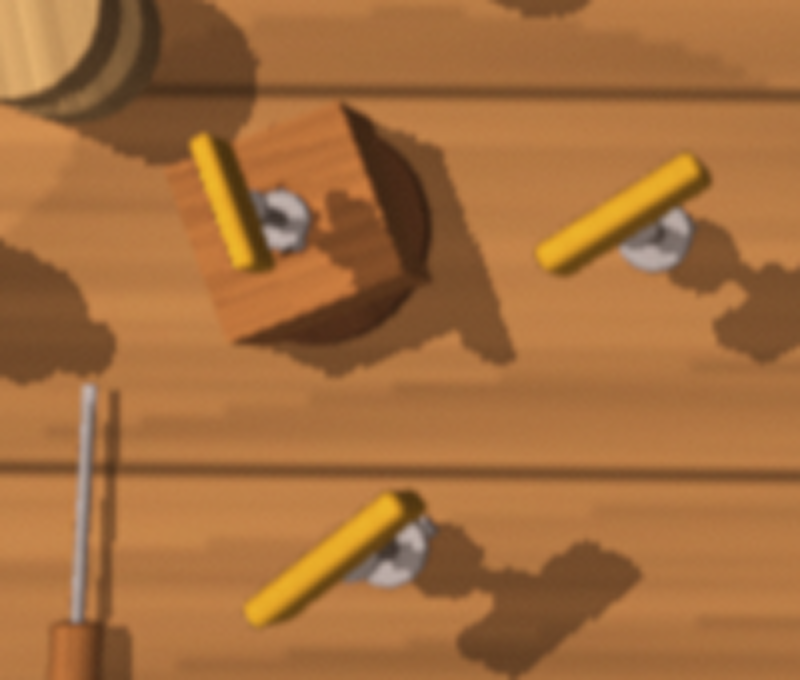

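View pics/skey.png

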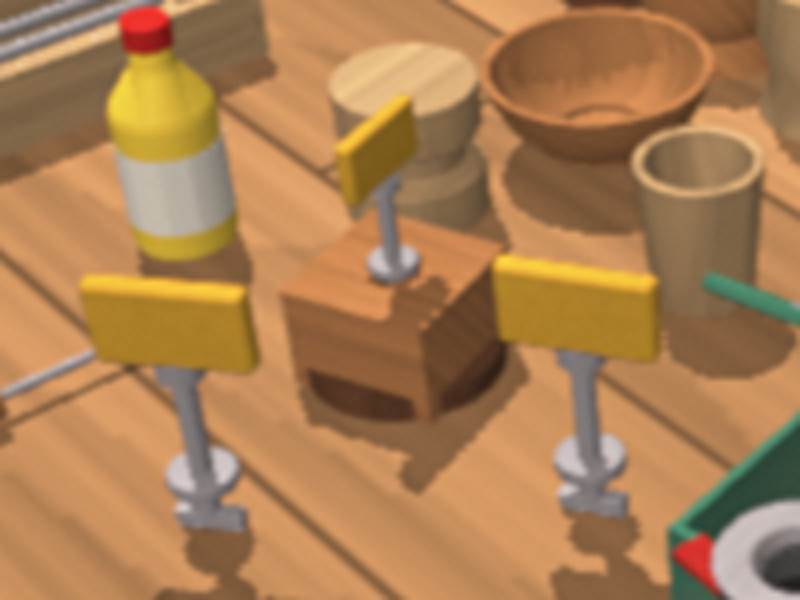

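View pics/sbox.png

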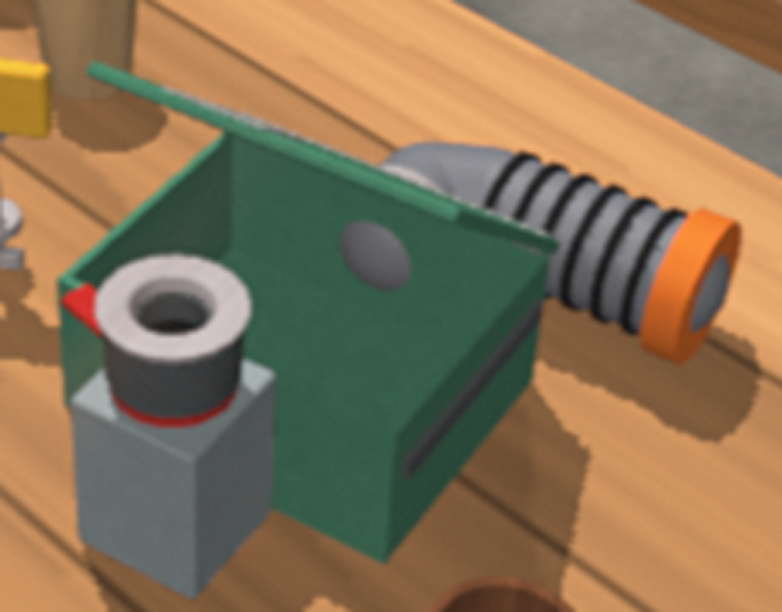

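```bash
cat > fit.py <<'E'
from h import *
from scipy.optimize import least_squares
P=pickle.load(open("P0.pkl","rb")); t,s=P["top"],P["side"]
def c(u0,v0,k,x,y): return u0+x/k,v0+y/k
T=lambda x,y:(t,)+c(290,150,4.5,x,y); S=lambda x,y:(s,)+c(270,180,3.4,x,y)
obs=[(T(402,587),[-.118,0,.15]),(S(172,307),[-.118,0,.15]),
 (T(125,548),[-.08,.1,.09]),(T(613,440),[-.08,-.1,.09]),(S(62,283),[-.08,.1,.09]),(S(385,560),[-.08,-.1,0.]),
 (T(80,433),"lp"),(T(645,312),"lm"),(S(92,64),"lp"),(S(555,245),"lm"),(T(28,147),"hp"),(T(528,40),"hm")]
def pt(k,th):
    if isinstance(k,str):
        y=.103*(1 if k[1]=="p" else -1); r=.166 if k[0]=="l" else 0.
        return [.081-r*np.cos(th)+.008*np.sin(th)*1, y, .09+r*np.sin(th)+.008*np.cos(th)]
    return k
def res(q,full=False):
    x,y,a,th=q; R=np.array([[np.cos(a),-np.sin(a),0],[np.sin(a),np.cos(a),0],[0,0,1]]); o=[]
    for (p,u,v),k in obs: o+=list(proj(p,R@pt(k,th)+[x,y,0])-[u,v])
    return np.array(o)
r=least_squares(res,[.5,-.1,.22,.6],loss="soft_l1"); print(r.x.round(4)); print(res(r.x).reshape(-1,2).round(1).tolist())
x,y,a,th=r.x; print("lock",x-.118*np.cos(a),y-.118*np.sin(a))
print("lock tri",tri([obs[0][0],obs[1][0]]), "hinge etc")
K=lambda x,y:(t,)+c(90,190,4,x,y); KS=lambda x,y:(s,)+c(120,130,4,x,y)
print("collar",tri([K(282,222),KS(393,262)]))
a1=tri([K(203,140),KS(408,102)]);a2=tri([K(248,267),KS(342,160)])
print("bow ends",a1,a2,np.linalg.norm(a1-a2))
# other keys
for A,B,C,D in [((545,262),(698,162),(500,260),(655,280)),((255,615),(408,497),(85,282),(247,292))]:
    p,q=tri([K(*A),KS(*C)]),tri([K(*B),KS(*D)]);print(p,q,np.linalg.norm(p-q))
for q,h in [("cup_dark",.04),("cup_light",.04)]:
    for r in cut_out(t,q)[:1]: print(q,at_z(t,r["centre"][1],r["centre"][0],.06))
E
python3 fit.py
```

```text
[ 0.5969 -0.1089  0.2242  0.679 ]
[[0.1, 0.2], [1.5, -0.6], [-1.2, 1.1], [1.4, 0.8], [-0.4, -1.2], [1.0, 1.7], [-0.3, 0.7], [1.2, -0.1], [-0.0, 0.3], [-27.1, -8.8], [-1.1, -1.1], [0.9, -1.7]]
lock 0.48183611729436415 -0.13514005008800267
lock tri [ 0.48111702 -0.13432211  0.14879984] hinge etc
collar [0.5440465  0.25541728 0.06446969]
bow ends [0.57136269 0.26639392 0.14441101] [0.51795082 0.24588717 0.14193825] 0.05726664602187709
[0.52133495 0.1205754  0.1439659 ] [0.5632948  0.05774445 0.14519574] 0.07556368618924322
[0.37347503 0.23708508 0.14159251] [0.42203465 0.17504798 0.14501973] 0.07885673465484608
cup_dark [ 0.4924464  -0.33806723  0.06      ]
cup_light [0.70968268 0.19600482 0.06      ]
```

```bash
cat >> h.py <<'E'
from scipy.spatial.transform import Rotation as Rn
def st():
    s=manip.read_state(); R=Rn.from_rotvec(s["tcp_rot"]).as_matrix()
    print("t",round(s["time"],2),"pos",np.round(s["eef_pos"],4),"jawyaw",round(np.arctan2(R[1,1],R[0,1]),4),"z",R[:,2].round(3),"q",np.round(s["joint_positions"],2),"F",np.round(s["ft_force"],1),"M",np.round(s["ft_torque"],2),"w",round(s["gripper_width"],4))
    return s
def go(pos,yaw=None):
    s=manip.read_state(); R0=Rn.from_rotvec(s["tcp_rot"]).as_matrix()
    if yaw is None: yaw=np.arctan2(R0[1,1],R0[0,1])
    y=np.array([np.cos(yaw),np.sin(yaw),0]); z=np.array([0,0,-1.]); R=np.column_stack([np.cross(y,z),y,z])
    print("go",np.round(pos,4),"travel",np.round(R0.T@(np.array(pos)-s["eef_pos"]),4).tolist(),"ang",np.round(np.degrees(Rn.from_matrix(R0.T@R).as_rotvec()),2).tolist())
E
python3 -c "
from h import *
st();go([.42,.3,.30]);go([.572,-.135,.28])"
```

```text
t 1.05 pos [0.2655 0.5658 0.1987] jawyaw 1.132 z [ 0.  0. -1.] q [-1.15  0.33 -0.06  1.46  0.02  1.35 -0.09] F [-0.  -0.5 -0.1] M [-0.04  0.06 -0.02] w 0.0874
go [0.42 0.3  0.3 ] travel [-0.2528, -0.175, -0.1013] ang [0.0, 0.0, -0.0]
go [ 0.572 -0.135  0.28 ] travel [-0.5752, -0.5042, -0.0814] ang [0.0, 0.0, -0.0]
```

{"op": "jog_arm", "data": {"angular": [[0, 0, 0], [0, 0, 0], [0, 0, 0], [0, 0, 0], [0, 0, 0]], "travel": [[0, 0, -0.05], [0, 0, -0.1], [-0.575, -0.504, -0.1], [-0.575, -0.504, -0.1], [-0.575, -0.504, -0.1]], "jaw": [1, 1, 1, 1, 1]}}

```text
time: 1.55
eef_pos: [0.3262, 0.4269, 0.299]
tcp_rot: [0.683, 3.066, 0.001]
ft_force: [1.1, 0.4, 0.8]
gripper_width: 0.0552
```

```bash
python3 -c "
from h import *
st();go([.572,-.135,.28])"
```

```text
t 1.55 pos [0.3262 0.4269 0.299 ] jawyaw 1.1325 z [ 0.     0.001 -1.   ] q [-1.01  0.1   0.    1.53 -0.    1.51  0.13] F [1.1 0.4 0.8] M [ 0.01 -0.1   0.02] w 0.0552
go [ 0.572 -0.135  0.28 ] travel [-0.4611, -0.4045, 0.0186] ang [0.06, 0.0, -0.0]
```

{"op": "jog_arm", "data": {"angular": [[0, 0, 0], [0, 0, 0], [0, 0, 0], [0, 0, 0], [0, 0, 0]], "travel": [[-0.461, -0.404, 0.019], [-0.461, -0.404, 0.019], [-0.461, -0.404, 0.019], [-0.461, -0.404, 0.019], [-0.461, -0.404, 0.019]], "jaw": [1, 1, 1, 1, 1]}}

```text
time: 2.05
eef_pos: [0.4263, 0.1975, 0.2911]
tcp_rot: [0.683, 3.066, 0.003]
ft_force: [2.0, -0.1, -0.0]
gripper_width: 0.0149
```

```bash
python3 -c "
from h import *
st();go([.572,-.135,.28])"
```

```text
t 2.05 pos [0.4263 0.1975 0.2911] jawyaw 1.1325 z [ 0.001  0.001 -1.   ] q [-0.76 -0.06  0.22  1.71  0.01  1.49  0.59] F [ 2.  -0.1 -0. ] M [ 0.03 -0.06  0.08] w 0.0149
go [ 0.572 -0.135  0.28 ] travel [-0.273, -0.2392, 0.0108] ang [0.1, 0.02, -0.0]
```

{"op": "jog_arm", "data": {"angular": [[0, 0, 0], [0, 0, 0], [0, 0, 0], [0, 0, 0], [0, 0, 0]], "travel": [[-0.273, -0.239, 0.011], [-0.273, -0.239, 0.011], [-0.273, -0.239, 0.011], [-0.273, -0.239, 0.011], [-0.273, -0.239, 0.011]], "jaw": [1, 1, 1, 1, 1]}}

```text
time: 2.55
eef_pos: [0.5265, -0.0314, 0.2837]
tcp_rot: [0.682, 3.065, 0.004]
ft_force: [0.9, 1.1, 0.2]
gripper_width: 0.0005
```

```bash
python3 -c "
from h import *
st();go([.572,-.135,.22])"
```

```text
t 2.55 pos [ 0.5265 -0.0314  0.2837] jawyaw 1.1328 z [ 0.002  0.002 -1.   ] q [-0.51  0.07  0.52  1.61 -0.04  1.47  1.14] F [0.9 1.1 0.2] M [ 0.04 -0.03 -0.01] w 0.0005
go [ 0.572 -0.135  0.22 ] travel [-0.0851, -0.0746, 0.0636] ang [0.15, 0.06, -0.0]
```

{"op": "jog_arm", "data": {"angular": [[0.15, 0, 0], [0.15, 0, 0], [0.15, 0, 0], [0.15, 0, 0], [0.15, 0, 0]], "travel": [[-0.085, -0.075, 0.03], [-0.085, -0.075, 0.03], [-0.085, -0.075, 0.064], [-0.085, -0.075, 0.075], [-0.085, -0.075, 0.085]], "jaw": [1, 1, 1, 1, 1]}}

```text
time: 3.05
eef_pos: [0.5715, -0.135, 0.1976]
tcp_rot: [-0.683, -3.066, 0.001]
ft_force: [-0.2, 0.2, 0.6]
gripper_width: 0.0004
```

```bash
python3 -c "
from h import *
st();go([.572,-.135,.10])"
```

```text
t 3.05 pos [ 0.5715 -0.135   0.1976] jawyaw 1.1324 z [-0. -0. -1.] q [-0.34  0.27  0.6   1.6  -0.16  1.32  1.41] F [-0.2  0.2  0.6] M [ 0.03 -0.02 -0.03] w 0.0004
go [ 0.572 -0.135  0.1  ] travel [-0.0005, 0.0002, 0.0976] ang [-0.02, -0.01, -0.0]
```

{"op": "jog_arm", "data": {"angular": [[0, 0, 0], [0, 0, 0], [0, 0, 0], [0, 0, 0], [0, 0, 0]], "travel": [[0, 0, 0.015], [0, 0, 0.03], [0, 0, 0.045], [0, 0, 0.06], [0, 0, 0.075]], "jaw": [1, 1, 1, 1, 1]}}

```text
time: 3.55
eef_pos: [0.5715, -0.1348, 0.1216]
tcp_rot: [0.683, 3.067, -0.0]
ft_force: [-0.8, -0.7, 2.9]
gripper_width: 0.0004
```

```bash
python3 -c "
from h import *
st();go([.572,-.135,.10])"
```

```text
t 3.55 pos [ 0.5715 -0.1348  0.1216] jawyaw 1.1328 z [-0. -0. -1.] q [-0.33  0.33  0.59  1.69 -0.2   1.18  1.44] F [-0.8 -0.7  2.9] M [-0.04  0.11 -0.01] w 0.0004
go [ 0.572 -0.135  0.1  ] travel [-0.0005, 0.0, 0.0216] ang [-0.01, 0.0, 0.0]
```

{"op": "jog_arm", "data": {"angular": [[0, 0, 0], [0, 0, 0], [0, 0, 0], [0, 0, 0], [0, 0, 0]], "travel": [[0, 0, 0.01], [0, 0, 0.018], [0, 0, 0.022], [0, 0, 0.024], [0, 0, 0.024]], "jaw": [1, 1, 1, 1, 1]}}

```text
time: 4.05
eef_pos: [0.5716, -0.1348, 0.0976]
tcp_rot: [0.683, 3.066, -0.0]
ft_force: [0.1, -0.6, -0.2]
gripper_width: 0.0002
```

```bash
python3 -c "
from h import *
st();p=shot('side','l1');crop(p,270,180,500,360,3.4,'sbox1')"
```

```text
t 4.05 pos [ 0.5716 -0.1348  0.0976] jawyaw 1.1327 z [ 0. -0. -1.] q [-0.32  0.36  0.58  1.72 -0.21  1.13  1.46] F [ 0.1 -0.6 -0.2] M [-0.03  0.   -0.01] w 0.0002
```

View pics/sbox1.png

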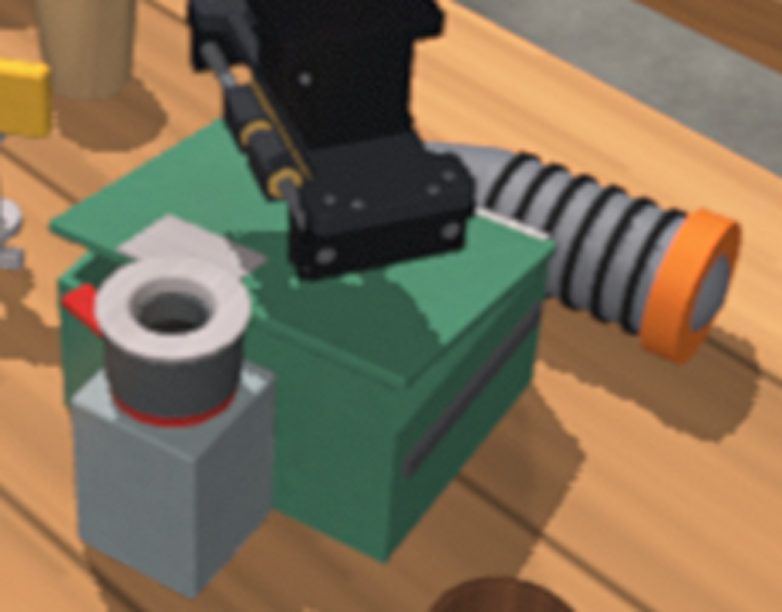

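```bash
python3 -c "
from h import *
p=shot('wrist','l1');p=shot('top','l1');crop(p,280,100,460,320,2.7,'tbox1');st()"
```

```text
t 4.2 pos [ 0.5718 -0.1347  0.098 ] jawyaw 1.1328 z [ 0.001 -0.    -1.   ] q [-0.32  0.36  0.58  1.72 -0.21  1.13  1.46] F [0.3 0.3 0.6] M [-0.02 -0.05 -0.  ] w 0.0006
```

View pics/wrist_l1.png

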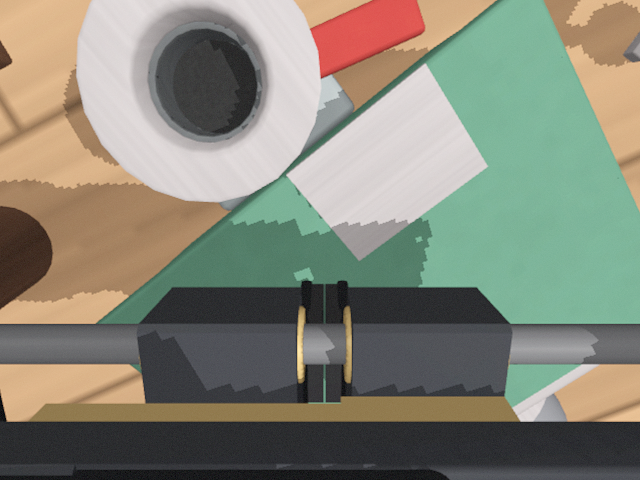

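View pics/side_l1.png

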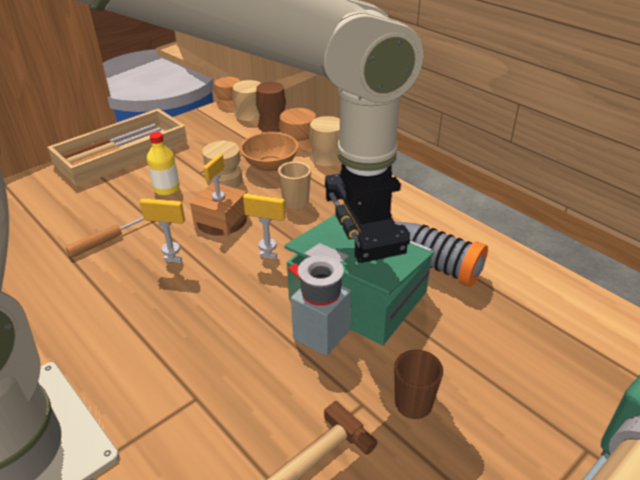

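View pics/tbox1.png

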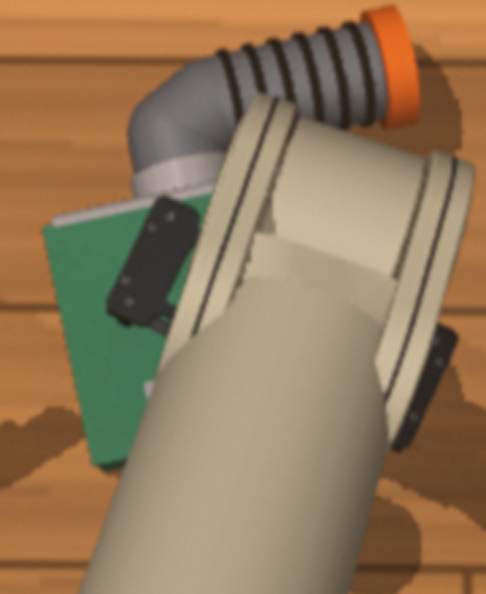

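```bash
cat >> fit.py <<'E'
obs=[o for i,o in enumerate(obs) if i!=9]
r=least_squares(res,r.x,loss="soft_l1"); print(r.x.round(4)); x,y,a,_=r.x
for th in [0,.05,.1,.15,.2]:
    R=np.array([[np.cos(a),-np.sin(a),0],[np.sin(a),np.cos(a),0],[0,0,1]])
    print(th,[proj(s,R@pt(k,th)+[x,y,0]).round(1).tolist() for k in("lp","lm")])
E
python3 fit.py|tail -6
```

```text
lock 0.48183611729436415 -0.13514005008800267
lock tri [ 0.48111702 -0.13432211  0.14879984] hinge etc
collar [0.5440465  0.25541728 0.06446969]
bow ends [0.57136269 0.26639392 0.14441101] [0.51795082 0.24588717 0.14193825] 0.05726664602187709
[0.52133495 0.1205754  0.1439659 ] [0.5632948  0.05774445 0.14519574] 0.07556368618924322
[0.37347503 0.23708508 0.14159251] [0.42203465 0.17504798 0.14501973] 0.07885673465484608Traceback (most recent call last):
  File "fit.py", line 29, in <module>
    for r in cut_out(t,q)[:1]: print(q,at_z(t,r["centre"][1],r["centre"][0],.06))
             ~~~~~~~^^^^^
ValueError: only the last four pictures can be asked about
```

```bash
sed -i '/^for q,h/d;/cut_out/d' fit.py
python3 fit.py|tail -6
```

```text
[ 0.5966 -0.1085  0.2249  0.6836]
0 [[284.2, 259.4], [387.7, 307.6]]
0.05 [[284.1, 255.5], [388.2, 303.6]]
0.1 [[284.3, 251.5], [388.9, 299.4]]
0.15 [[284.6, 247.4], [389.7, 295.1]]
0.2 [[285.0, 243.1], [390.6, 290.6]]
```

```bash
python3 -c "
from h import *
s=st(); p=shot('side','l2')
im=p['image'][:,:,::-1].copy()
for z in (0,.019,.07,.12):
    u=proj(p,s['eef_pos']+[0,0,z]); print(z,u); cv2.circle(im,tuple(int(round(c)) for c in u),1,(0,0,255),-1)
cv2.imwrite('pics/sbox2.png',cv2.resize(im[150:350,270:470],None,fx=3.5,fy=3.5,interpolation=cv2.INTER_CUBIC))
"
```

```text
t 4.2 pos [ 0.5718 -0.1347  0.098 ] jawyaw 1.1328 z [ 0.001 -0.    -1.   ] q [-0.32  0.36  0.58  1.72 -0.21  1.13  1.46] F [0.3 0.3 0.6] M [-0.02 -0.05 -0.  ] w 0.0006
0 [361.52336721 268.77069158]
0.019 [361.91770164 260.25149994]
0.07 [363.02423419 236.34599747]
0.12 [364.18251636 211.32249752]
```

View pics/sbox2.png

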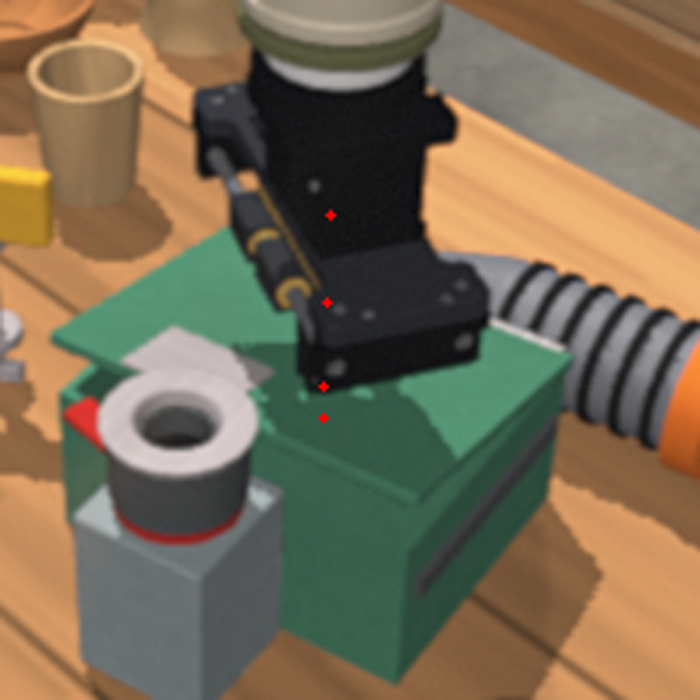

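```bash
python3 -c "
from h import *
s=st(); p=shot('wrist','l2')
for z in (0,.019,.07):
    print(z,proj(p,s['eef_pos']+[0,0,z]))
a=.2249;R=np.array([[np.cos(a),-np.sin(a),0],[np.sin(a),np.cos(a),0],[0,0,1]])
o=np.array([.5966,-.1085,0])
print('rim',proj(p,R@[-.118,0,.15]+o),'hm',proj(p,R@[.081,-.103,.098]+o))
for th in (0,.1,.2):
  for y in (-.1,0,.1): print(th,y,proj(p,R@[.081-.166*np.cos(th)+.008*np.sin(th),y,.09+.166*np.sin(th)+.008*np.cos(th)]+o))
print(p['cam_to_world'])
"
```

```text
t 4.25 pos [ 0.5718 -0.1347  0.098 ] jawyaw 1.1329 z [ 0.001 -0.    -1.   ] q [-0.32  0.36  0.58  1.72 -0.21  1.13  1.46] F [ 0.1  0.1 -0.1] M [ 0.03 -0.01 -0.08] w 0.0005
0 [324.28067017 285.08876442]
0.019 [324.33102848 301.60418675]
0.07 [324.5352558  368.58221966]
rim [194.97532576  90.8300955 ] hm [329.62148243 522.44404789]
0 -0.1 [116.28161826 297.02801906]
0 0 [282.1677029 163.3472213]
0 0.1 [479.99335209   3.92763732]
0.1 -0.1 [101.16240012 314.87595445]
0.1 0 [280.88873858 170.58509473]
0.1 0.1 [498.7474123   -4.31979457]
0.2 -0.1 [ 86.6447574  338.67392434]
0.2 0 [282.34755301 182.83461145]
0.2 0.1 [524.09214016  -9.6680569 ]
[[ 4.24154546e-01  8.73264860e-01  2.39794506e-01  5.05710873e-01]
 [ 9.05589634e-01 -4.09183903e-01 -1.11695787e-01 -1.04021060e-01]
 [ 5.80046151e-04  2.64531695e-01 -9.64376818e-01  2.85005176e-01]
 [ 0.00000000e+00  0.00000000e+00  0.00000000e+00  1.00000000e+00]]
```

{"op": "jog_arm", "data": {"angular": [[0, 0, 0], [0, 0, 0], [0, 0, 0]], "travel": [[0, 0, 0.002], [0, 0, 0.004], [0, 0, 0.005]], "jaw": [1, 1, 1]}}

```text
time: 4.6
eef_pos: [0.5716, -0.1349, 0.0928]
tcp_rot: [0.683, 3.066, -0.0]
ft_force: [-0.9, -0.3, 2.5]
gripper_width: 0.0004
```

```bash
python3 -c "
from h import *
st();p=shot('side','l3');crop(p,270,180,500,360,3.4,'sbox3')"
```

```text
t 4.6 pos [ 0.5716 -0.1349  0.0928] jawyaw 1.1327 z [ 0. -0. -1.] q [-0.32  0.36  0.58  1.72 -0.22  1.12  1.46] F [-0.9 -0.3  2.5] M [-0.08  0.33 -0.01] w 0.0004
```

View pics/sbox3.png

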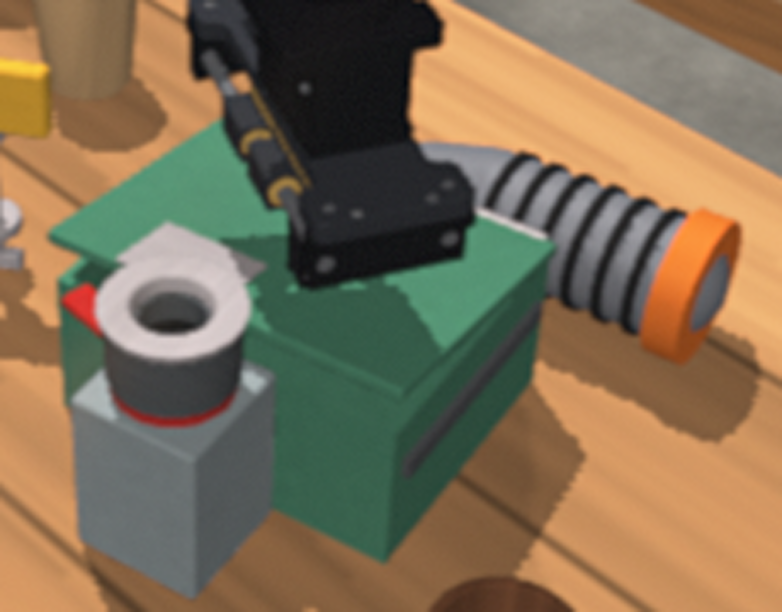

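{"op": "jog_arm", "data": {"angular": [[0, 0, 0], [0, 0, 0], [0, 0, 0], [0, 0, 0], [0, 0, 0]], "travel": [[0, 0, 0.004], [0, 0, 0.008], [0, 0, 0.012], [0, 0, 0.014], [0, 0, 0.014]], "jaw": [1, 1, 1, 1, 1]}}

```text
time: 5.15
eef_pos: [0.5714, -0.1347, 0.0781]
tcp_rot: [-0.683, -3.066, 0.0]
ft_force: [0.5, -0.1, 0.1]
gripper_width: 0.0003
```

```bash
python3 -c "
from h import *
st();p=shot('side','l4');crop(p,270,180,500,360,3.4,'sbox4');p=shot('wrist','l4')"
```

```text
t 5.15 pos [ 0.5714 -0.1347  0.0781] jawyaw 1.1328 z [-0. -0. -1.] q [-0.31  0.38  0.57  1.73 -0.23  1.09  1.47] F [ 0.5 -0.1  0.1] M [ 0.   -0.03  0.02] w 0.0003
```

View pics/sbox4.png

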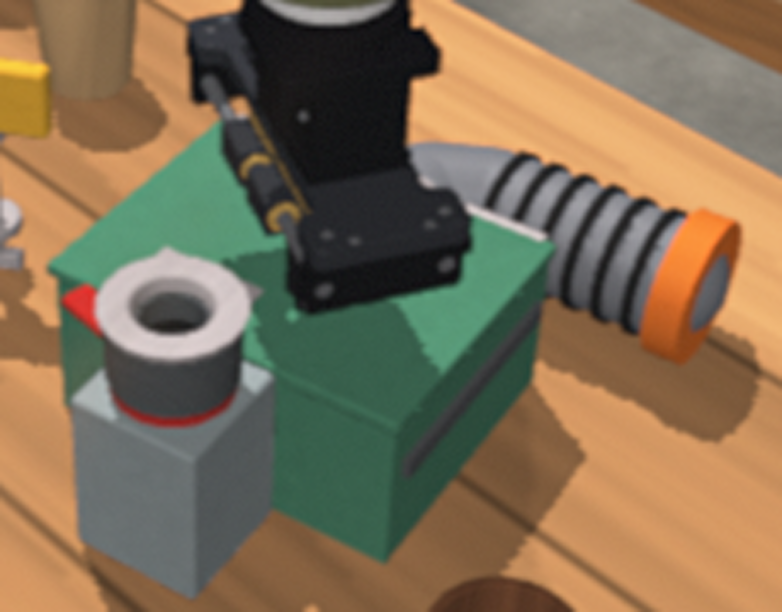

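View pics/wrist_l4.png

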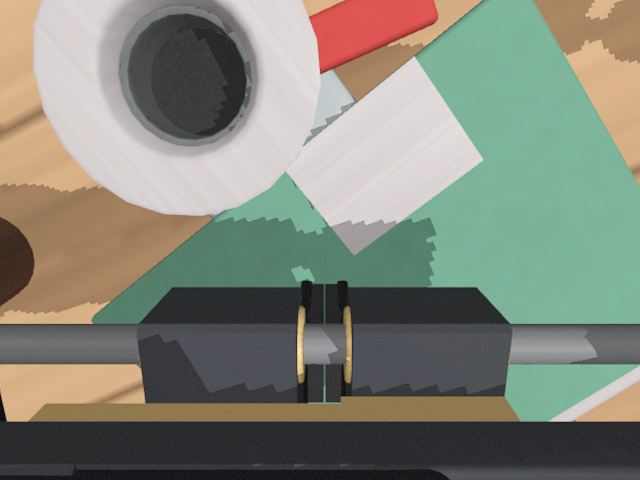

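```bash
python3 -c "
from h import *
print([a for a in dir(manip) if a[0]!='_'], manip.grip_depth)
p=shot('side'); im=p['image']
a=.2249;R=np.array([[np.cos(a),-np.sin(a),0],[np.sin(a),np.cos(a),0],[0,0,1]])
o=np.array([.5966,-.1085,0])
for th in (0,.03,.06):print(th,[proj(p,R@[.081-.166*np.cos(th)+.008*np.sin(th),y,.09+.166*np.sin(th)+.008*np.cos(th)]+o) for y in (.103,-.103)])
crop(p,275,235,345,285,10,'c1');crop(p,360,280,430,330,10,'c2');st()"
```

```text
['IKError', 'grip_depth', 'read_state'] 0.0187
0 [array([284.17246814, 259.39174938]), array([387.69741063, 307.54929422])]
0.03 [array([284.15006173, 257.09631024]), array([387.99573707, 305.18034316])]
0.06 [array([284.18112611, 254.74695681]), array([388.34335163, 302.74648513])]
t 5.3 pos [ 0.5717 -0.1347  0.0786] jawyaw 1.1328 z [ 0. -0. -1.] q [-0.31  0.38  0.57  1.73 -0.23  1.09  1.47] F [-0.7 -0.1 -0.5] M [-0.02  0.06 -0.02] w 0.0005
```

View pics/c1.png

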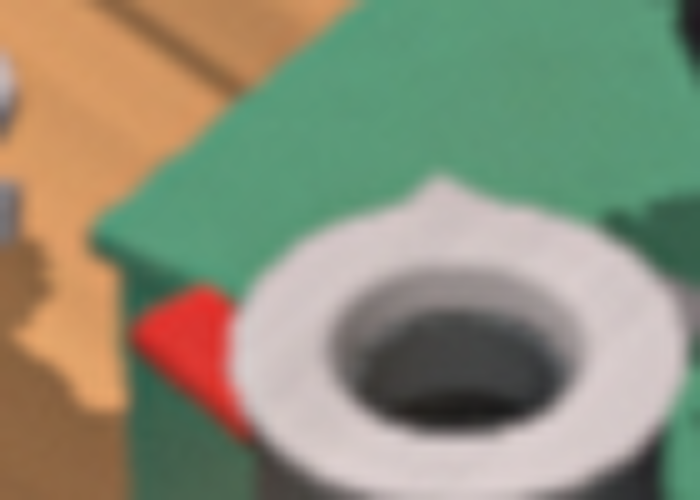

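View pics/c2.png

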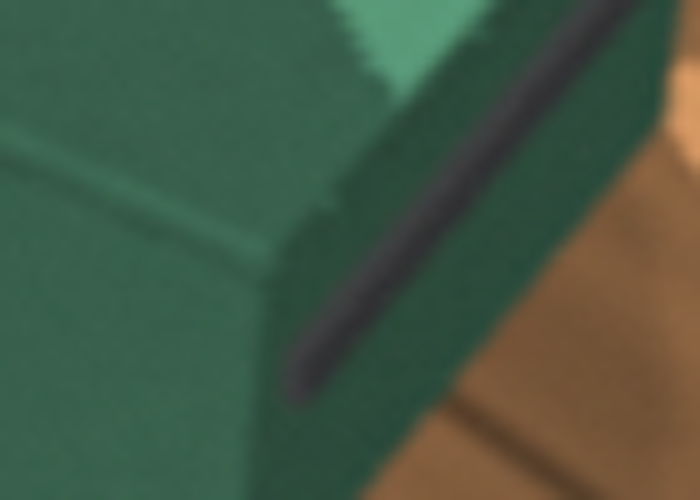

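{"op": "jog_arm", "data": {"angular": [[0, 0, 0], [0, 0, 0], [0, 0, 0]], "travel": [[0, 0, 0.001], [0, 0, 0.002], [0, 0, 0.003]], "jaw": [1, 1, 1]}}

```text
time: 5.6
eef_pos: [0.5717, -0.1346, 0.0757]
tcp_rot: [0.682, 3.066, 0.0]
ft_force: [-0.7, -0.4, 2.0]
gripper_width: 0.0007
```

```bash
python3 -c "
from h import *
st()"
```

```text
t 5.6 pos [ 0.5717 -0.1346  0.0757] jawyaw 1.1329 z [ 0. -0. -1.] q [-0.31  0.38  0.57  1.74 -0.23  1.09  1.47] F [-0.7 -0.4  2. ] M [-0.05  0.23 -0.03] w 0.0007
```

{"op": "jog_arm", "data": {"angular": [[0, 0, 0], [0, 0, 0], [0, 0, 0], [0, 0, 0], [0, 0, 0]], "travel": [[0, 0, 0.001], [0, 0, 0.002], [0, 0, 0.003], [0, 0, 0.004], [0, 0, 0.004]], "jaw": [1, 1, 1, 1, 1]}}

```text
time: 6.1
eef_pos: [0.5718, -0.1346, 0.0743]
tcp_rot: [0.683, 3.066, 0.003]
ft_force: [-14.4, 3.8, 30.6]
gripper_width: 0.0008
```

```bash
python3 -c "
from h import *
st()"
```

```text
t 6.1 pos [ 0.5718 -0.1346  0.0743] jawyaw 1.1325 z [ 0.001  0.001 -1.   ] q [-0.31  0.39  0.57  1.74 -0.23  1.09  1.47] F [-14.4   3.8  30.6] M [ 0.88  3.31 -0.02] w 0.0008
```

```bash
python3 -c "
from h import *
st();go([.545,.256,.30],1.938)"
```

```text
t 6.1 pos [ 0.5718 -0.1346  0.0743] jawyaw 1.1325 z [ 0.001  0.001 -1.   ] q [-0.31  0.39  0.57  1.74 -0.23  1.09  1.47] F [-14.4   3.8  30.6] M [ 0.88  3.31 -0.02] w 0.0008
go [0.545 0.256 0.3  ] travel [0.19, 0.3427, -0.2251] ang [0.09, 0.05, -46.15]
```

{"op": "jog_arm", "data": {"angular": [[0, 0, 0], [0, 0, 0], [0, 0, 0], [0, 0, 0], [0, 0, 0]], "travel": [[0, 0, -0.02], [0, 0, -0.07], [0, 0, -0.12], [0, 0, -0.17], [0, 0, -0.22]], "jaw": [1, 1, 0, 0, 0]}}

```text
time: 6.6
eef_pos: [0.5712, -0.1349, 0.2964]
tcp_rot: [0.683, 3.065, 0.003]
ft_force: [1.6, 0.3, -0.6]
gripper_width: 0.0167
```

```bash
python3 -c "
from h import *
st();go([.545,.256,.30],1.938);p=shot('side','l5');crop(p,270,180,500,360,3.4,'sbox5')"
```

```text
t 6.6 pos [ 0.5712 -0.1349  0.2964] jawyaw 1.1325 z [ 0.001  0.002 -1.   ] q [-0.35  0.23  0.62  1.43 -0.14  1.52  1.4 ] F [ 1.6  0.3 -0.6] M [-0.03 -0.13  0.03] w 0.0167
go [0.545 0.256 0.3  ] travel [0.1896, 0.3428, -0.0029] ang [0.1, 0.08, -46.15]
```

View pics/sbox5.png

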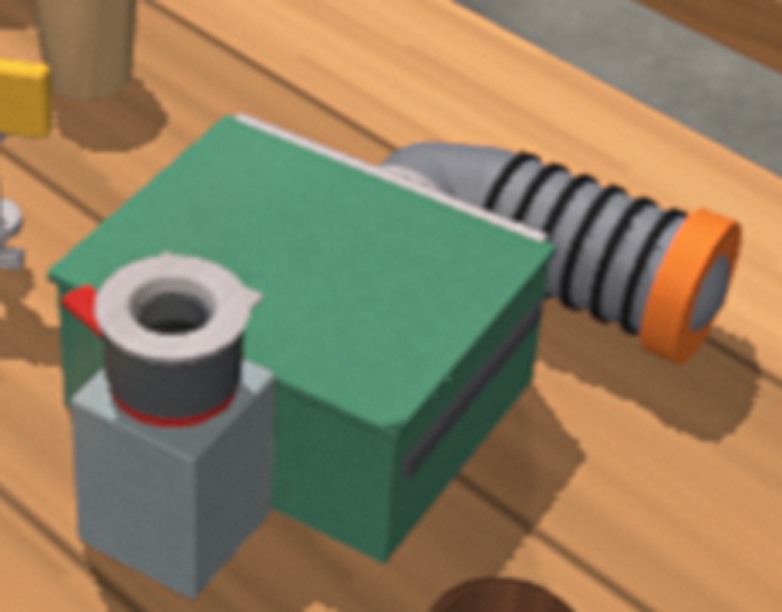

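{"op": "jog_arm", "data": {"angular": [[0, 0, -46], [0, 0, -46], [0, 0, -46], [0, 0, -46], [0, 0, -46]], "travel": [[0.19, 0.343, -0.003], [0.19, 0.343, -0.003], [0.19, 0.343, -0.003], [0.19, 0.343, -0.003], [0.19, 0.343, -0.003]], "jaw": [0, 0, 0, 0, 0]}}

```text
time: 7.15
eef_pos: [0.5555, 0.1164, 0.3032]
tcp_rot: [-0.495, 3.091, -0.001]
ft_force: [1.1, -0.6, 0.3]
gripper_width: 0.0432
```

```bash
python3 -c "
from h import *
st();go([.545,.256,.25],1.938);"
```

```text
t 7.15 pos [0.5555 0.1164 0.3032] jawyaw 1.8887 z [ 0.011  0.001 -1.   ] q [-0.62  0.16  0.38  1.47 -0.06  1.51  1.65] F [ 1.1 -0.6  0.3] M [ 0.05 -0.05  0.03] w 0.0432
go [0.545 0.256 0.25 ] travel [-0.0331, 0.136, 0.0533] ang [-0.15, 0.64, -2.83]
```

{"op": "jog_arm", "data": {"angular": [[-0.15, 0.6, -2.8], [-0.15, 0.6, -2.8], [-0.15, 0.6, -2.8], [-0.15, 0.6, -2.8], [-0.15, 0.6, -2.8]], "travel": [[-0.033, 0.136, 0], [-0.033, 0.136, 0.02], [-0.033, 0.136, 0.05], [-0.033, 0.136, 0.05], [-0.033, 0.136, 0.05]], "jaw": [0, 0, 0, 0, 0]}}

```text
time: 7.65
eef_pos: [0.5437, 0.2571, 0.2513]
tcp_rot: [0.577, -3.086, 0.002]
ft_force: [0.7, -0.5, 0.0]
gripper_width: 0.0437
```

```bash
python3 -c "
from h import *
s=st();p=shot('wrist','k1');
for z in (0,.019):print(proj(p,s['eef_pos']+[0,0,z]))
c,d=np.cos(.367),np.sin(.367)
for k in ('key','key_stand'):
  for r in cut_out(p,k): ys,xs=np.nonzero(r['region']);print(k,r['score'],r['centre'],xs.min(),xs.max(),ys.min(),ys.max())
for l in(-.03,0,.03): print('bowtop',proj(p,[.5445+l*c,.256+l*d,.149]),'collar',proj(p,[.5445,.256,.067]))
"
```

```text
t 7.65 pos [0.5437 0.2571 0.2513] jawyaw 1.9403 z [-0.002 -0.002 -1.   ] q [-0.75  0.26  0.29  1.46 -0.07  1.44  1.48] F [ 0.7 -0.5  0. ] M [0.01 0.01 0.02] w 0.0437
[323.19803945 284.75555679]
[323.09447187 301.11309686]
key 0.79 [17.4, 324.6] 280 369 0 46
key 0.74 [219.8, 326.2] 311 340 183 272
key 0.72 [138.3, 121.9] 41 185 116 159
key_stand 0.67 [194.1, 332.3] 272 380 143 255
bowtop [321.64634171 188.46310649] collar [322.1527869  208.93925842]
bowtop [321.60403895 231.72556868] collar [322.1527869  208.93925842]
bowtop [321.56390487 272.77014987] collar [322.1527869  208.93925842]
```

View pics/wrist_k1.png

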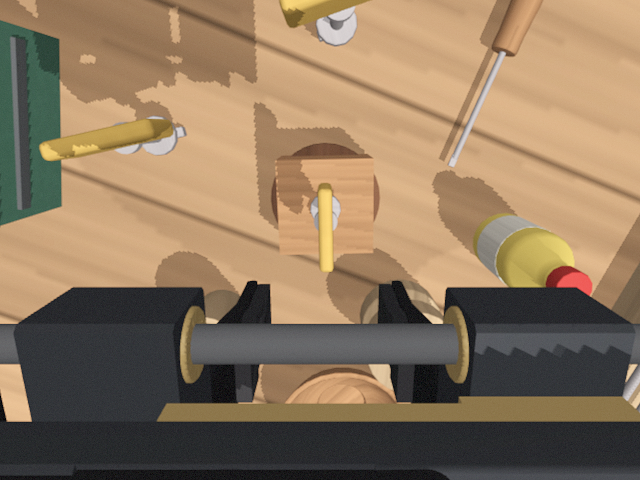

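```bash
python3 -c "
from h import *
st();go([.542,.258,.125],1.93)
"
```

```text
t 7.8 pos [0.546  0.2542 0.2544] jawyaw 1.935 z [ 0.002  0.    -1.   ] q [-0.75  0.26  0.29  1.46 -0.07  1.44  1.48] F [ 0.4  0.1 -0.1] M [0.   0.02 0.02] w 0.0433
go [0.542 0.258 0.125] travel [0.0027, 0.005, 0.1294] ang [-0.02, 0.14, 0.29]
```

```bash
python3 -c "
from h import *
for i in range(2):
  s=st();p=shot('wrist','k2')
print(proj(p,s['eef_pos']))
for r in cut_out(p,'key'):
  m=r['region']; ys,xs=np.nonzero(m)
  if abs(r['centre'][1]-324)<40 and ys.min()>100:
    pts=[(v,xs[ys==v].mean(),np.ptp(xs[ys==v])) for v in range(ys.min(),ys.max()+1,12)];print(ys.min(),ys.max(),np.round(pts,1).tolist())
c,d=np.cos(.367),np.sin(.367)
for l in(-.03,0,.03): print('bowtop',proj(p,[.5445+l*c,.256+l*d,.149]))
"
```

```text
t 7.8 pos [0.546  0.2542 0.2544] jawyaw 1.935 z [ 0.002  0.    -1.   ] q [-0.75  0.26  0.29  1.46 -0.07  1.44  1.48] F [ 0.4  0.1 -0.1] M [0.   0.02 0.02] w 0.0433
t 7.85 pos [0.546  0.2543 0.2546] jawyaw 1.935 z [ 0.003  0.001 -1.   ] q [-0.75  0.26  0.29  1.46 -0.07  1.44  1.48] F [-0.2  0.   0.1] M [0.02 0.01 0.01] w 0.0432
[323.20666809 284.75567555]
180 267 [[180.0, 329.5, 7.0], [192.0, 330.0, 14.0], [204.0, 329.5, 29.0], [216.0, 330.0, 22.0], [228.0, 330.5, 13.0], [240.0, 331.5, 13.0], [252.0, 331.5, 13.0], [264.0, 332.0, 12.0]]
bowtop [326.46457567 185.29844242]
bowtop [326.52944207 228.21385498]
bowtop [326.59095004 268.9073463 ]
```

```bash
python3 -c "
from h import *
st();go([.5425,.2573,.125],1.955)
"
```

```text
t 7.95 pos [0.5457 0.2547 0.2544] jawyaw 1.9354 z [ 0.002  0.001 -1.   ] q [-0.75  0.26  0.29  1.46 -0.07  1.44  1.48] F [ 0.2  0.4 -0. ] M [0.15 0.01 0.  ] w 0.0436
go [0.5425 0.2573 0.125 ] travel [0.0024, 0.0035, 0.1294] ang [0.01, 0.14, -1.12]
```

{"op": "jog_arm", "data": {"angular": [[0, 0.1, -1.1], [0, 0.1, -1.1], [0, 0.1, -1.1], [0, 0.1, -1.1], [0, 0.1, -1.1]], "travel": [[0.0024, 0.0035, 0.03], [0.0024, 0.0035, 0.06], [0.0024, 0.0035, 0.09], [0.0024, 0.0035, 0.115], [0.0024, 0.0035, 0.129]], "jaw": [0, 0, 0, 0, 0]}}

```text
time: 8.45
eef_pos: [0.5421, 0.2563, 0.1239]
tcp_rot: [0.598, -3.083, 0.001]
ft_force: [-0.4, -0.6, 0.0]
gripper_width: 0.0432
```

```bash
python3 -c "
from h import *
st();p=shot('side','k3');crop(p,150,100,290,240,5,'sk3');shot('wrist','k3')
"
```

```text
t 8.45 pos [0.5421 0.2563 0.1239] jawyaw 1.9536 z [-0.001 -0.001 -1.   ] q [-0.74  0.33  0.27  1.64 -0.09  1.18  1.51] F [-0.4 -0.6  0. ] M [0.03 0.1  0.02] w 0.0432
```

View pics/sk3.png

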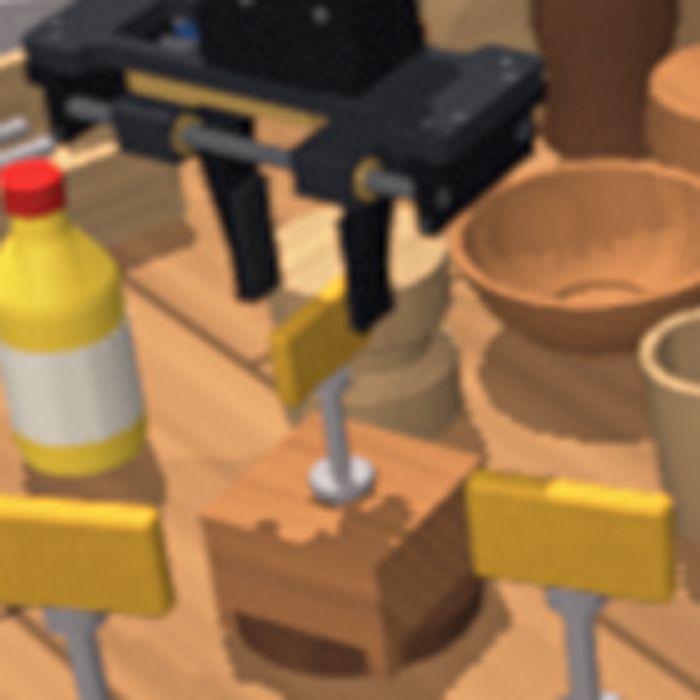

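View pics/wrist_k3.png

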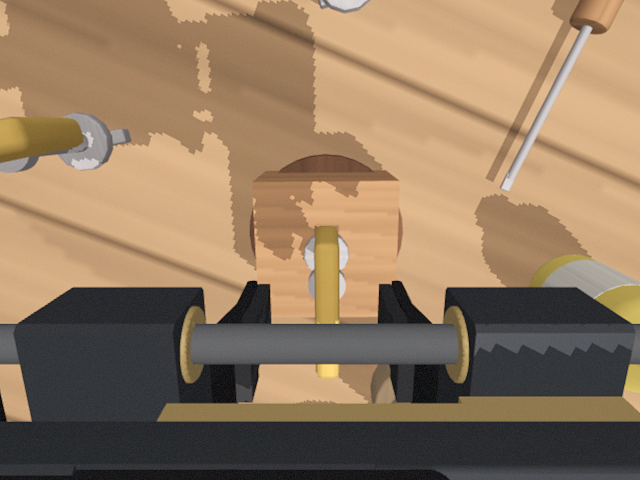

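```bash
python3 -c "
from h import *
P=pickle.load(open('P0.pkl','rb'));p=P['side']
e=np.array([.5421,.2563,0]);j=np.array([np.cos(1.9536),np.sin(1.9536),0])
for z in (.1,.11,.12,.13,.14,.15):
  print(z,[proj(p,e+j*k+[0,0,z]).round(1).tolist() for k in (-.0216,-.03,.0216,.03)])
print('observed tips: near finger',150+368/5,100+325/5,'far finger',150+257/5,100+296/5)
"
```

```text
0.1 [[224.5, 183.8], [228.0, 184.8], [206.8, 178.8], [203.4, 177.9]]
0.11 [[224.0, 179.6], [227.5, 180.6], [206.2, 174.7], [202.7, 173.7]]
0.12 [[223.4, 175.4], [227.0, 176.4], [205.5, 170.5], [202.1, 169.5]]
0.13 [[222.9, 171.2], [226.4, 172.1], [204.9, 166.3], [201.4, 165.3]]
0.14 [[222.3, 166.9], [225.9, 167.8], [204.2, 162.0], [200.8, 161.1]]
0.15 [[221.8, 162.5], [225.3, 163.5], [203.6, 157.7], [200.1, 156.8]]
observed tips: near finger 223.6 165.0 far finger 201.4 159.2
```

{"op": "jog_arm", "data": {"angular": [[0, 0, 0], [0, 0, 0], [0, 0, 0], [0, 0, 0]], "travel": [[0, 0.001, 0.01], [0, 0.001, 0.02], [0, 0.001, 0.03], [0, 0.001, 0.032]], "jaw": [0, 0, 0, 0]}}

```text
time: 8.95
eef_pos: [0.5409, 0.2571, 0.0908]
tcp_rot: [0.598, -3.081, 0.002]
ft_force: [-0.2, 0.3, 0.0]
gripper_width: 0.0438
```

```bash
python3 -c "
from h import *
st();p=shot('side','k4');crop(p,150,100,290,240,5,'sk4')
"
```

```text
t 8.95 pos [0.5409 0.2571 0.0908] jawyaw 1.9541 z [-0.003 -0.002 -1.   ] q [-0.74  0.36  0.27  1.67 -0.1   1.12  1.51] F [-0.2  0.3  0. ] M [ 0.07  0.03 -0.  ] w 0.0438
```

View pics/sk4.png

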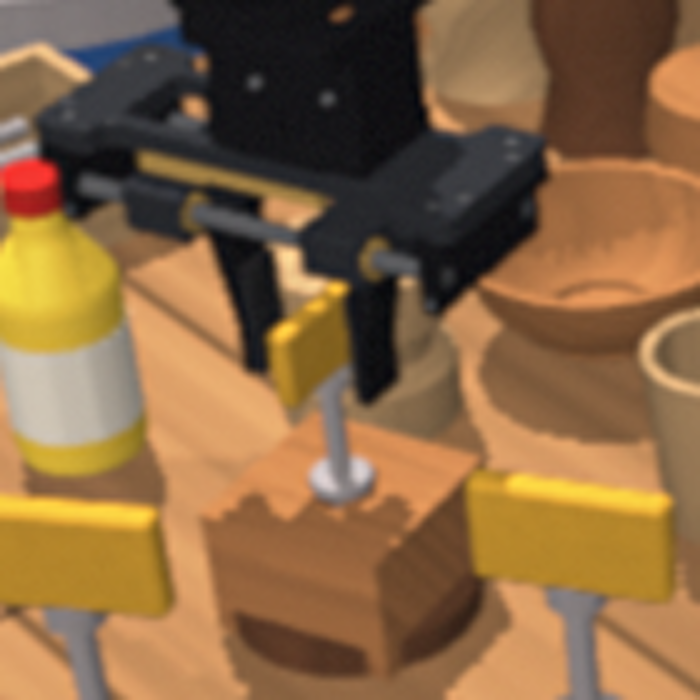

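{"op": "jog_arm", "data": {"angular": [[0, 0, 0], [0, 0, 0], [0, 0, 0], [0, 0, 0], [0, 0, 0]], "travel": [[0.002, 0, 0], [0.002, 0, 0], [0.002, 0, 0], [0.002, 0, 0], [0.002, 0, 0]], "jaw": [1, 1, 1, 1, 1]}}

```text
time: 9.5
eef_pos: [0.5398, 0.2568, 0.092]
tcp_rot: [0.598, -3.083, 0.001]
ft_force: [1.2, -4.2, 17.7]
gripper_width: 0.0119
```

```bash
python3 -c "
from h import *
st();p=shot('side','k5');crop(p,150,100,290,240,5,'sk5');shot('wrist','k5')
"
```

```text
t 9.5 pos [0.5398 0.2568 0.092 ] jawyaw 1.9541 z [-0.001 -0.001 -1.   ] q [-0.74  0.36  0.27  1.68 -0.1   1.12  1.51] F [ 1.2 -4.2 17.7] M [-1.16 -0.12 -0.05] w 0.0119
```

View pics/sk5.png

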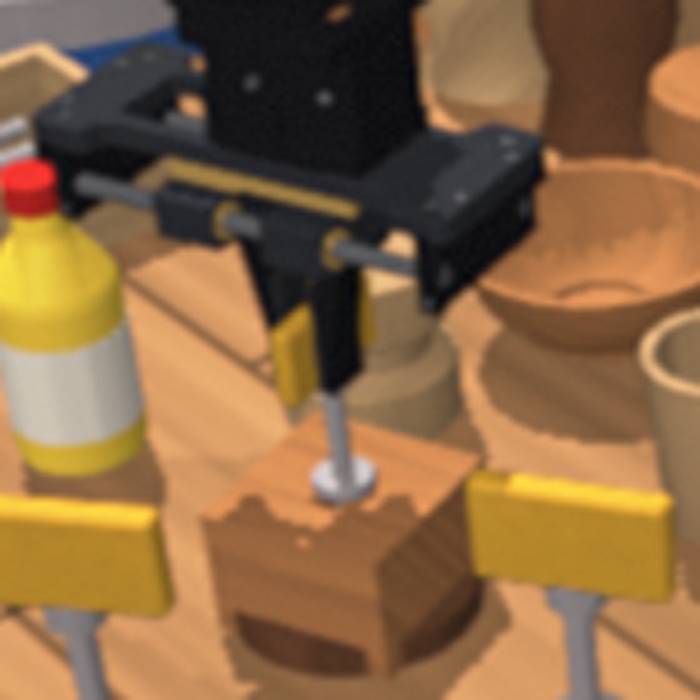

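View pics/wrist_k5.png

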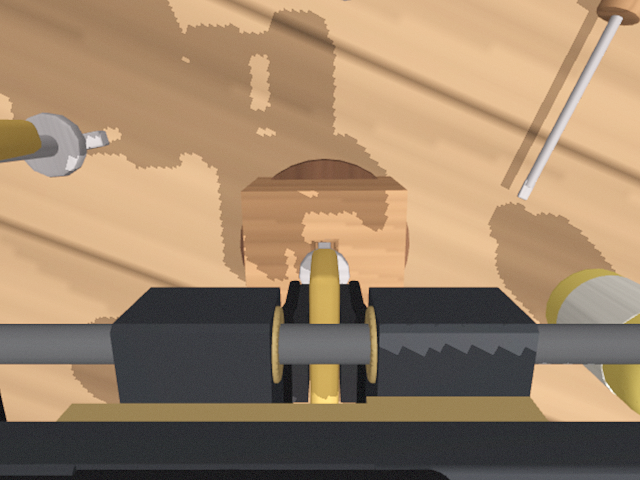

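{"op": "jog_arm", "data": {"angular": [[0, 0, 0], [0, 0, 0], [0, 0, 0], [0, 0, 0], [0, 0, 0]], "travel": [[0.002, 0, -0.004], [0.002, 0, -0.012], [0.002, 0, -0.022], [0.002, 0, -0.04], [0.002, 0, -0.065]], "jaw": [1, 1, 1, 1, 1]}}

```text
time: 10.1
eef_pos: [0.5373, 0.2555, 0.1576]
tcp_rot: [0.597, -3.081, 0.002]
ft_force: [-0.9, -0.1, -1.3]
gripper_width: 0.0097
```

```bash
python3 -c "
from h import *
st();p=shot('side','k6');crop(p,150,60,290,200,5,'sk6');shot('wrist','k6');st()
"
```

```text
t 10.1 pos [0.5373 0.2555 0.1576] jawyaw 1.9539 z [-0.003 -0.002 -1.   ] q [-0.75  0.29  0.28  1.61 -0.08  1.25  1.5 ] F [-0.9 -0.1 -1.3] M [ 0.15 -0.01  0.04] w 0.0097
t 10.2 pos [0.5398 0.2567 0.1614] jawyaw 1.9537 z [ 0.004  0.002 -1.   ] q [-0.75  0.29  0.28  1.61 -0.08  1.25  1.5 ] F [ 1.   0.1 -1.8] M [ 0.07 -0.01 -0.02] w 0.0095
```

View pics/sk6.png

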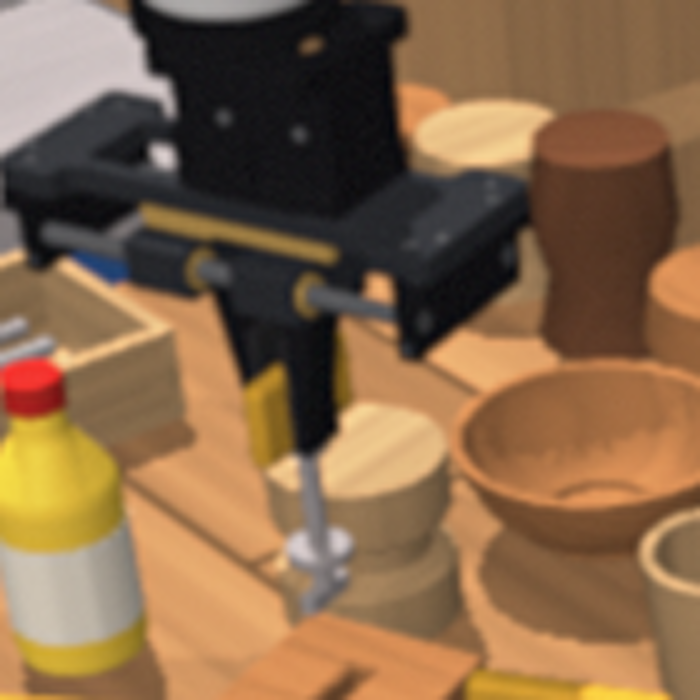

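View pics/wrist_k6.png

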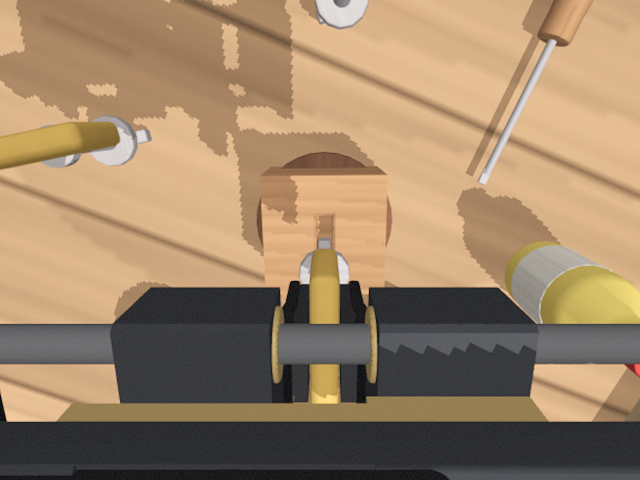

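```bash
python3 -c "
from h import *
st();go([.482,-.135,.28],1.796)
"
```

```text
t 10.2 pos [0.5398 0.2567 0.1614] jawyaw 1.9537 z [ 0.004  0.002 -1.   ] q [-0.75  0.29  0.28  1.61 -0.08  1.25  1.5 ] F [ 1.   0.1 -1.8] M [ 0.07 -0.01 -0.02] w 0.0095
go [ 0.482 -0.135  0.28 ] travel [0.1994, -0.3417, -0.1197] ang [0.06, 0.24, 9.03]
```

{"op": "jog_arm", "data": {"angular": [[0, 0.2, 0], [0, 0.2, 0], [0, 0.2, 0], [0, 0.2, 2], [0, 0.2, 4]], "travel": [[0, 0, -0.03], [0, 0, -0.07], [0.005, -0.008, -0.11], [0.02, -0.035, -0.12], [0.04, -0.069, -0.12]], "jaw": [1, 1, 1, 1, 1]}}

```text
time: 10.7
eef_pos: [0.5282, 0.1783, 0.2829]
tcp_rot: [-0.492, 3.1, 0.003]
ft_force: [0.8, -1.0, -2.5]
gripper_width: 0.01
```

```bash
python3 -c "
from h import *
st();go([.482,-.135,.28],1.796)
"
```

```text
t 10.7 pos [0.5282 0.1783 0.2829] jawyaw 1.8854 z [ 0.003  0.002 -1.   ] q [-0.7   0.14  0.33  1.53 -0.05  1.48  1.52] F [ 0.8 -1.  -2.5] M [-0.03  0.01  0.02] w 0.01
go [ 0.482 -0.135  0.28 ] travel [0.1409, -0.2836, 0.002] ang [0.09, 0.18, 5.12]
```

{"op": "jog_arm", "data": {"angular": [[0, 0.1, 1], [0, 0.1, 2], [0, 0.1, 3], [0, 0.1, 4], [0, 0.1, 5]], "travel": [[0.02, -0.04, 0], [0.04, -0.08, 0], [0.06, -0.12, 0], [0.08, -0.16, 0], [0.1, -0.2, 0]], "jaw": [1, 1, 1, 1, 1]}}

```text
time: 11.2
eef_pos: [0.494, -0.0446, 0.2821]
tcp_rot: [-0.355, 3.121, 0.004]
ft_force: [1.6, 0.3, -1.6]
gripper_width: 0.0096
```

```bash
python3 -c "
from h import *
st();go([.482,-.135,.28],1.796)
"
```

```text
t 11.2 pos [ 0.494  -0.0446  0.2821] jawyaw 1.7975 z [ 0.     0.002 -1.   ] q [-0.5  -0.01  0.5   1.68  0.    1.47  1.8 ] F [ 1.6  0.3 -1.6] M [-0.   -0.05 -0.01] w 0.0096
go [ 0.482 -0.135  0.28 ] travel [0.032, -0.0854, 0.0019] ang [0.13, 0.05, 0.09]
```

{"op": "jog_arm", "data": {"angular": [[0, 0, 0], [0.1, 0, 0], [0.1, 0, 0.1], [0.1, 0, 0.1], [0.1, 0, 0.1]], "travel": [[0.012, -0.035, 0], [0.024, -0.065, 0.01], [0.032, -0.085, 0.02], [0.032, -0.085, 0.035], [0.032, -0.085, 0.042]], "jaw": [1, 1, 1, 1, 1]}}

```text
time: 11.7
eef_pos: [0.481, -0.1349, 0.2386]
tcp_rot: [0.35, -3.121, -0.002]
ft_force: [-0.6, 0.5, -1.2]
gripper_width: 0.0099
```

```bash
python3 -c "
from h import *
st();p=shot('side','m1');s=st();crop(p,250,150,390,290,5,'sm1');p=shot('wrist','m1')
print('rim',proj(p,[.4818,-.1351,.15]));go([.482,-.135,.24],1.796);print(s['time'])
"
```

```text
t 11.7 pos [ 0.481  -0.1349  0.2386] jawyaw 1.7943 z [-0.001  0.001 -1.   ] q [-0.4   0.01  0.6   1.75 -0.01  1.38  1.99] F [-0.6  0.5 -1.2] M [ 0.09  0.04 -0.03] w 0.0099
t 11.75 pos [ 0.4809 -0.1341  0.2379] jawyaw 1.7958 z [-0.002  0.001 -1.   ] q [-0.4   0.01  0.6   1.75 -0.01  1.38  1.99] F [-0.1  0.3 -3. ] M [ 0.03  0.04 -0.01] w 0.0097
rim [321.59625154 237.3943044 ]
go [ 0.482 -0.135  0.24 ] travel [-0.0004, -0.0013, -0.0011] ang [0.08, -0.06, 0.03]
11.75
```

View pics/sm1.png

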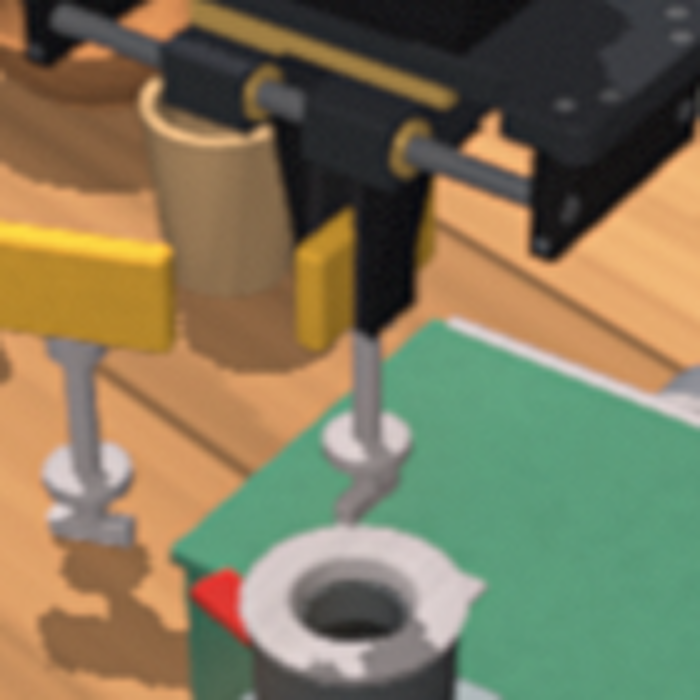

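View pics/wrist_m1.png

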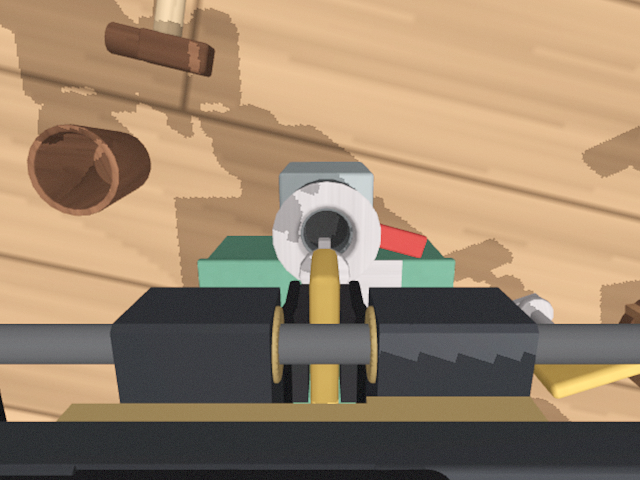

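```bash
cat > rel.py <<'E'
from h import *
p=pickle.load(open('P0.pkl','rb'))['side']
import sys
def rel(cu,cv,ru,rv,dy,zr=.15,jaw=1.795):
    # collar px (side), rim px(side), dy = key minus rim along tool y from wrist (m)
    rim=at_z(p,ru,rv,zr); j=np.array([np.cos(jaw),np.sin(jaw)]); tx=np.array([np.sin(jaw),-np.cos(jaw)])
    o,d=ray(p,cu,cv)
    # find t s.t. (o+td-rim).j = dy
    t=(dy+(rim-o)[:2]@j)/(d[:2]@j); X=o+t*d
    print("rim",rim.round(4),"collar",X.round(4),"tool-x off (key-rim)",((X-rim)[:2]@tx).round(4))
    for zc in (.205,.21,.213,.216,.22):
        X=at_z(p,cu,cv,zc)-rim; print(zc,"dx",(X[:2]@tx).round(4),"dy",(X[:2]@j).round(4))
E
python3 -c "
from rel import *
rel(323.6,237.4,321,269.6,-.00135)
w=capture('wrist'); s=st()
# wrist: where would collar-top at tool-x offset e, z=TCP-.025 project
R=Rn.from_rotvec(s['tcp_rot']).as_matrix()
for e in (-.004,0,.004):
  c=np.array(s['eef_pos'])+R[:,0]*e+[0,0,-.025]
  print(e,[proj(w,c+R[:,0]*.0135*np.cos(a)+R[:,1]*.0135*np.sin(a)).round(0).tolist() for a in (0,1.57,3.14,-1.57)], R[:,0].round(2))
crop(w,264,170,384,290,6,'wm1')
"
```

```text
rim [ 0.4807 -0.1338  0.15  ] collar [ 0.4865 -0.1339  0.211 ] tool-x off (key-rim) 0.0057
0.205 dx 0.0119 dy 0.003
0.21 dx 0.0067 dy -0.0006
0.213 dx 0.0036 dy -0.0028
0.216 dx 0.0006 dy -0.005
0.22 dx -0.0036 dy -0.0079
t 11.85 pos [ 0.4818 -0.1338  0.2397] jawyaw 1.7968 z [-0.     0.001 -1.   ] q [-0.4   0.01  0.6   1.75 -0.01  1.38  1.99] F [ 0.2 -0.2 -0.6] M [ 0.05 -0.03  0.01] w 0.01
-0.004 [[323.0, 251.0], [349.0, 276.0], [323.0, 300.0], [297.0, 276.0]] [-0.97 -0.22 -0.  ]
0 [[323.0, 244.0], [349.0, 269.0], [323.0, 293.0], [297.0, 269.0]] [-0.97 -0.22 -0.  ]
0.004 [[323.0, 236.0], [349.0, 261.0], [323.0, 286.0], [297.0, 261.0]] [-0.97 -0.22 -0.  ]
```

View pics/wm1.png

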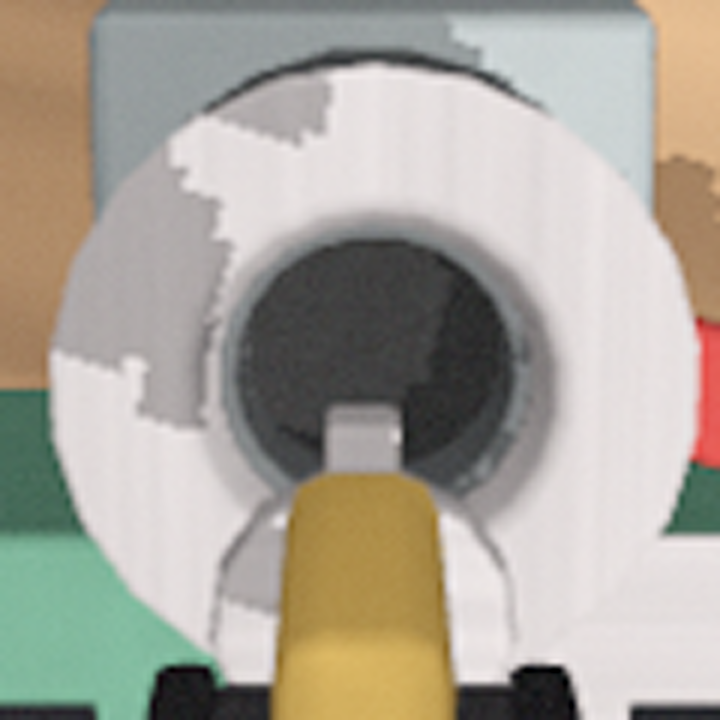

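```bash
python3 -c "
from h import *
w=shot('wrist'); s=st()
R=Rn.from_rotvec(s['tcp_rot']).as_matrix()
tz=s['eef_pos'][2]
for zc in (tz-.022,tz-.025,tz-.028):
  c=at_z(w,324.6,270,zc)
  for v in (232.3,234): print(zc,v,'rim-key in tool', (R.T@(at_z(w,326.5,v,.15)-c))[:2].round(4))
print(at_z(w,326.5,232.3,.15),c)
"
```

```text
t 11.9 pos [ 0.4821 -0.1339  0.2402] jawyaw 1.7969 z [ 0.001  0.001 -1.   ] q [-0.4   0.01  0.6   1.75 -0.01  1.38  1.99] F [-1.1 -0.2 -1.1] M [ 0.08  0.03 -0.03] w 0.0096
0.21818371483289464 232.3 rim-key in tool [0.0026 0.0014]
0.21818371483289464 234 rim-key in tool [0.0014 0.0014]
0.21518371483289464 232.3 rim-key in tool [0.0036 0.0014]
0.21518371483289464 234 rim-key in tool [0.0024 0.0014]
0.21218371483289464 232.3 rim-key in tool [0.0047 0.0014]
0.21218371483289464 234 rim-key in tool [0.0035 0.0014]
[ 0.47917251 -0.1323299   0.15      ] [ 0.4839665  -0.13266972  0.21218371]
```

{"op": "jog_arm", "data": {"angular": [[0, 0, 0], [0, 0, 0], [0, 0, 0], [0, 0, 0]], "travel": [[0.0035, 0.0014, 0.01], [0.0035, 0.0014, 0.02], [0.0035, 0.0014, 0.024], [0.0035, 0.0014, 0.024]], "jaw": [1, 1, 1, 1]}}

```text
time: 12.3
eef_pos: [0.478, -0.1331, 0.2154]
tcp_rot: [0.355, -3.121, -0.001]
ft_force: [0.6, 0.2, -1.7]
gripper_width: 0.0098
```

```bash
python3 -c "
from h import *
st();p=shot('side','m2');s=st();crop(p,270,190,370,290,7,'sm2');w=shot('wrist','m2');crop(w,264,170,384,290,6,'wm2')
s=st()
"
```

```text
t 12.3 pos [ 0.478  -0.1331  0.2154] jawyaw 1.797 z [-0.001  0.001 -1.   ] q [-0.4   0.02  0.6   1.79 -0.01  1.33  1.99] F [ 0.6  0.2 -1.7] M [0.06 0.01 0.  ] w 0.0098
t 12.35 pos [ 0.4783 -0.1332  0.2159] jawyaw 1.7969 z [ 0.     0.001 -1.   ] q [-0.4   0.02  0.6   1.79 -0.01  1.33  1.99] F [-0.2  0.4 -1.8] M [ 0.08 -0.02  0.03] w 0.0098
t 12.4 pos [ 0.4785 -0.1333  0.2163] jawyaw 1.7968 z [ 0.001  0.001 -1.   ] q [-0.4   0.02  0.6   1.79 -0.01  1.33  1.99] F [-0.  -1.3 -1.4] M [ 0.07  0.01 -0.02] w 0.0102
```

View pics/sm2.png

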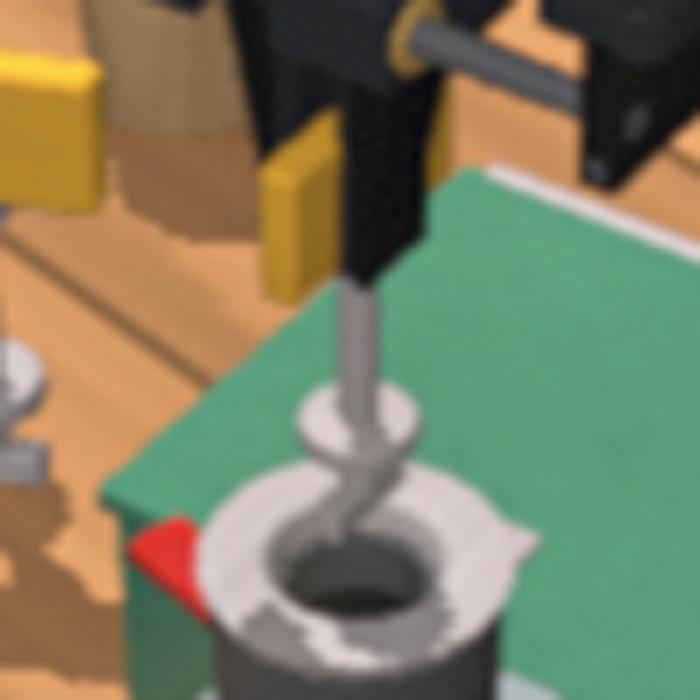

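View pics/wm2.png

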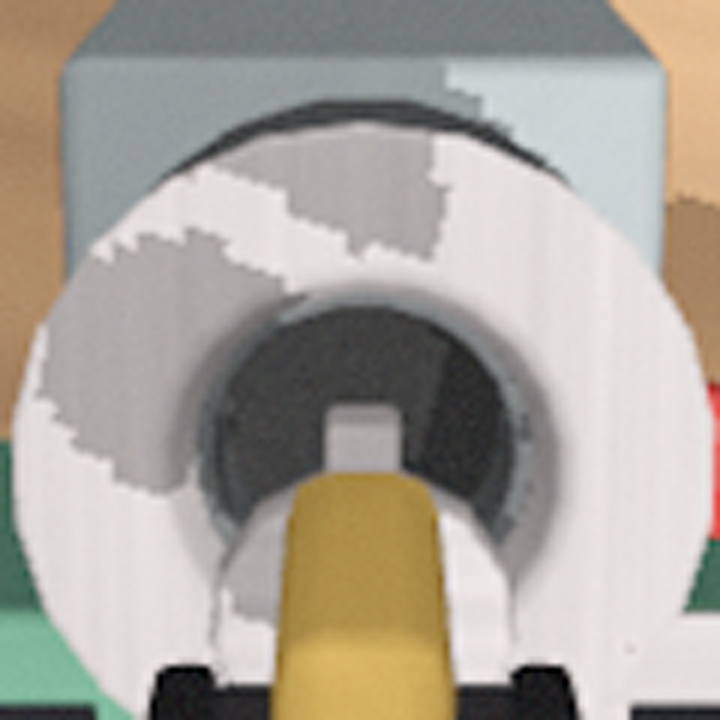

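```bash
python3 -c "
from rel import *
rim=at_z(p,321,270.7,.15);R=None
tx=np.array([np.sin(1.797),-np.cos(1.797)]);j=np.array([np.cos(1.797),np.sin(1.797)])
for z in (.188,.191,.194):
  X=at_z(p,321.4,250.1,z)-rim; print(z,'side key-rim boxx',X[:2]@tx,'tooly',X[:2]@j)
w=capture('wrist'); s=st(); R=Rn.from_rotvec(s['tcp_rot']).as_matrix(); tz=s['eef_pos'][2]
for zc in (tz-.022,tz-.025,tz-.028):
  c=at_z(w,324.5,270,zc); print('wrist rim-key tool',(R.T@(at_z(w,324.7,246.2,.15)-c))[:2].round(4))
"
```

```text
0.188 side key-rim boxx 0.004123270148407954 tooly 0.0017777368809984086
0.191 side key-rim boxx 0.0011637236430508979 tooly -0.00031836098926599405
0.194 side key-rim boxx -0.001795822862305838 tooly -0.0024144588595302425
t 12.45 pos [ 0.4786 -0.1333  0.2164] jawyaw 1.7968 z [ 0.001  0.001 -1.   ] q [-0.4   0.02  0.6   1.79 -0.01  1.33  1.99] F [-0.1 -0.7 -1. ] M [-0.01 -0.05  0.04] w 0.01
wrist rim-key tool [-0.0002  0.0002]
wrist rim-key tool [0.0009 0.0002]
wrist rim-key tool [0.0019 0.0002]
```

{"op": "jog_arm", "data": {"angular": [[0, 0, 0], [0, 0, 0], [0, 0, 0], [0, 0, 0], [0, 0, 0]], "travel": [[0.001, 0, 0.006], [0.001, 0, 0.012], [0.001, 0, 0.018], [0.001, 0, 0.023], [0.001, 0, 0.025]], "jaw": [1, 1, 1, 1, 1]}}

```text
time: 12.95
eef_pos: [0.4773, -0.1335, 0.1906]
tcp_rot: [-0.354, 3.121, 0.001]
ft_force: [-0.4, -0.8, -1.5]
gripper_width: 0.0099
```

```bash
python3 -c "
from h import *
st();p=shot('side','m3');s=st();crop(p,270,190,370,290,7,'sm3');w=shot('wrist','m3');crop(w,264,170,384,290,6,'wm3')
s=st()
"
```

```text
t 12.95 pos [ 0.4773 -0.1335  0.1906] jawyaw 1.7968 z [ 0.     0.001 -1.   ] q [-0.4   0.03  0.6   1.83 -0.02  1.28  2.  ] F [-0.4 -0.8 -1.5] M [0.02 0.04 0.03] w 0.0099
t 13.0 pos [ 0.4773 -0.1335  0.1907] jawyaw 1.7968 z [ 0.     0.001 -1.   ] q [-0.4   0.03  0.6   1.83 -0.02  1.28  2.  ] F [ 0.   0.2 -1.9] M [ 0.06  0.1  -0.02] w 0.0097
t 13.05 pos [ 0.4775 -0.1335  0.1911] jawyaw 1.7968 z [ 0.     0.001 -1.   ] q [-0.4   0.03  0.6   1.83 -0.02  1.28  2.  ] F [-0.6  0.2 -1.5] M [0.03 0.01 0.03] w 0.0098
```

View pics/sm3.png

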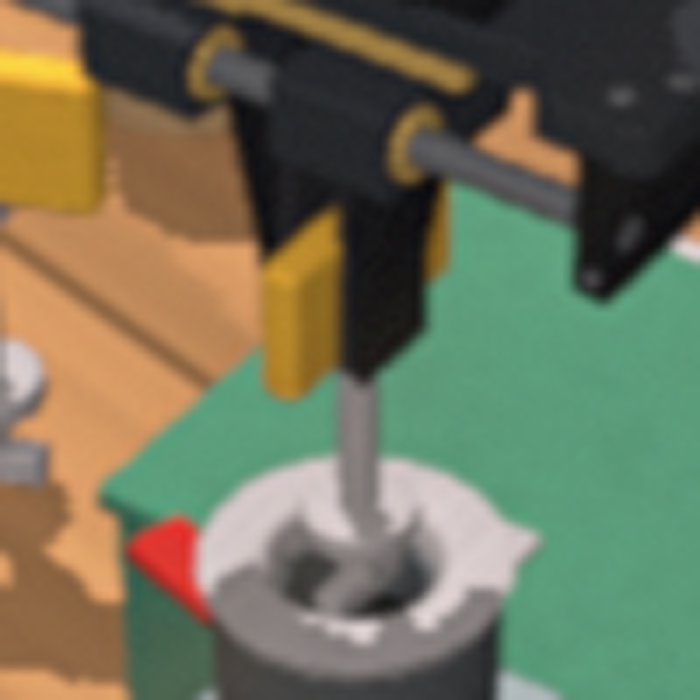

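View pics/wm3.png

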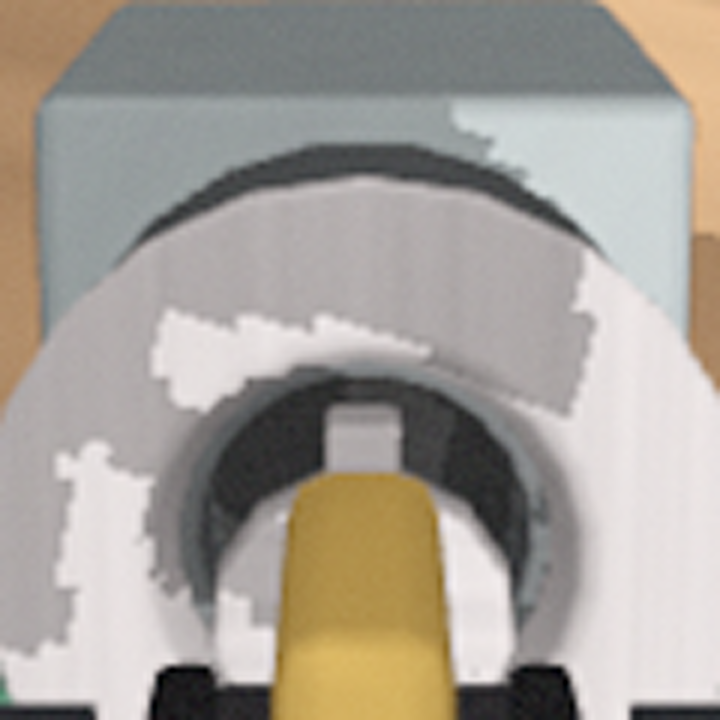

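{"op": "jog_arm", "data": {"angular": [[0, 0, 0], [0, 0, 0], [0, 0, 0], [0, 0, 0], [0, 0, 0]], "travel": [[0, 0, 0.003], [0, 0, 0.006], [0, 0, 0.008], [0, 0, 0.01], [0, 0, 0.011]], "jaw": [1, 1, 1, 1, 1]}}

```text
time: 13.55
eef_pos: [0.4774, -0.1335, 0.1798]
tcp_rot: [-0.354, 3.121, 0.001]
ft_force: [0.3, -0.7, -0.8]
gripper_width: 0.0096
```

```bash
python3 -c "
from h import *
st();"
```

```text
t 13.55 pos [ 0.4774 -0.1335  0.1798] jawyaw 1.7968 z [ 0.     0.001 -1.   ] q [-0.4   0.04  0.6   1.85 -0.03  1.26  2.01] F [ 0.3 -0.7 -0.8] M [ 0.01  0.03 -0.04] w 0.0096
```

{"op": "jog_arm", "data": {"angular": [[0, 0, 0], [0, 0, 0], [0, 0, 0]], "travel": [[0, 0, 0.001], [0, 0, 0.002], [0, 0, 0.003]], "jaw": [1, 1, 1]}}

```text
time: 13.85
eef_pos: [0.4778, -0.1336, 0.1776]
tcp_rot: [-0.354, 3.12, 0.001]
ft_force: [-3.6, 1.5, 10.9]
gripper_width: 0.0098
```

```bash
python3 -c "
from h import *
st();"
```

```text
t 13.85 pos [ 0.4778 -0.1336  0.1776] jawyaw 1.7968 z [ 0.001  0.001 -1.   ] q [-0.4   0.05  0.6   1.85 -0.03  1.25  2.01] F [-3.6  1.5 10.9] M [ 0.26  0.93 -0.  ] w 0.0098
```

{"op": "jog_arm", "data": {"angular": [[0, 0, 3], [0, 0, 6], [0, 0, 9], [0, 0, 12], [0, 0, 12]], "travel": [[0, 0, 0.0007], [0, 0, 0.001], [0, 0, 0.001], [0, 0, 0.001], [0, 0, 0.001]], "jaw": [1, 1, 1, 1, 1]}}

```text
time: 14.35
eef_pos: [0.4788, -0.1334, 0.1781]
tcp_rot: [-0.023, 3.138, 0.002]
ft_force: [-2.8, 1.2, 10.5]
gripper_width: 0.0095
```

```bash
python3 -c "
from h import *
st();"
```

```text
t 14.35 pos [ 0.4788 -0.1334  0.1781] jawyaw 1.5857 z [ 0.004  0.001 -1.   ] q [-0.4   0.05  0.61  1.85 -0.03  1.25  1.8 ] F [-2.8  1.2 10.5] M [0.37 0.54 0.09] w 0.0095
```

{"op": "jog_arm", "data": {"angular": [[0, 0.2, 3], [0, 0.2, 6], [0, 0.2, 9], [0, 0.2, 12], [0, 0.2, 13]], "travel": [[0.0012, 0, 0.0005], [0.0012, 0, 0.0008], [0.0012, 0, 0.001], [0.0012, 0, 0.001], [0.0012, 0, 0.001]], "jaw": [1, 1, 1, 1, 1]}}

```text
time: 14.85
eef_pos: [0.4786, -0.1326, 0.1783]
tcp_rot: [0.334, 3.121, 0.005]
ft_force: [-1.1, 3.1, 8.1]
gripper_width: 0.0097
```

```bash
python3 -c "
from h import *
st();"
```

```text
t 14.85 pos [ 0.4786 -0.1326  0.1783] jawyaw 1.3576 z [ 0.003  0.003 -1.   ] q [-0.41  0.05  0.61  1.85 -0.03  1.25  1.57] F [-1.1  3.1  8.1] M [0.92 0.19 0.03] w 0.0097
```

{"op": "jog_arm", "data": {"angular": [[-0.1, 0.1, -4], [-0.1, 0.1, -8], [-0.1, 0.1, -12], [-0.1, 0.1, -16], [-0.1, 0.1, -20]], "travel": [[0.0009, -0.0011, 0], [0.0009, -0.0011, 0.0005], [0.0009, -0.0011, 0.001], [0.0009, -0.0011, 0.001], [0.0009, -0.0011, 0.001]], "jaw": [1, 1, 1, 1, 1]}}

```text
time: 15.35
eef_pos: [0.4783, -0.1342, 0.1782]
tcp_rot: [-0.217, 3.131, 0.006]
ft_force: [0.1, -1.7, 4.6]
gripper_width: 0.0098
```

```bash
python3 -c "
from h import *
st();go([.4775,-.1335,.1773],1.796);p=shot('side','m4');crop(p,270,190,370,290,7,'sm4');w=shot('wrist','m4');crop(w,264,170,384,290,6,'wm4')"
```

```text
t 15.35 pos [ 0.4783 -0.1342  0.1782] jawyaw 1.7091 z [ 0.003  0.004 -1.   ] q [-0.4   0.05  0.61  1.85 -0.03  1.25  1.93] F [ 0.1 -1.7  4.6] M [-0.61 -0.09 -0.1 ] w 0.0098
go [ 0.4775 -0.1335  0.1773] travel [0.0007, 0.0008, 0.0009] ang [0.19, 0.22, -4.98]
```

View pics/sm4.png

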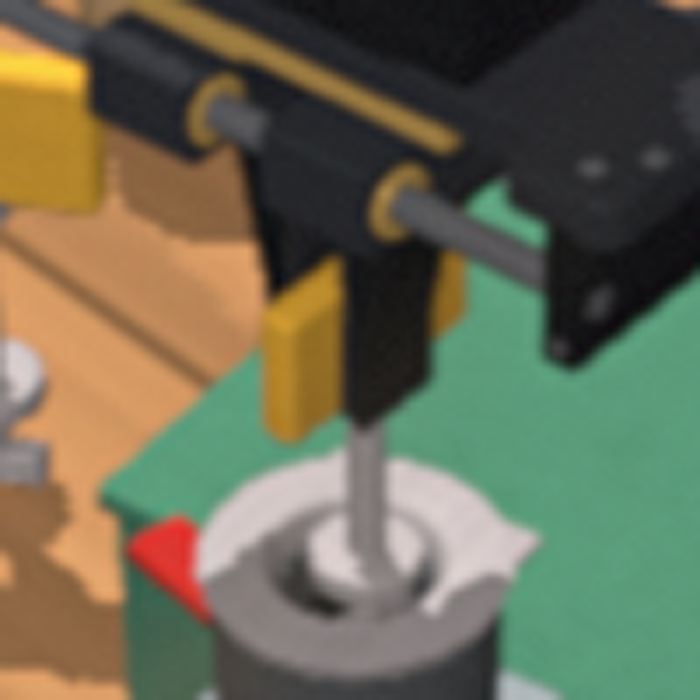

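View pics/wm4.png

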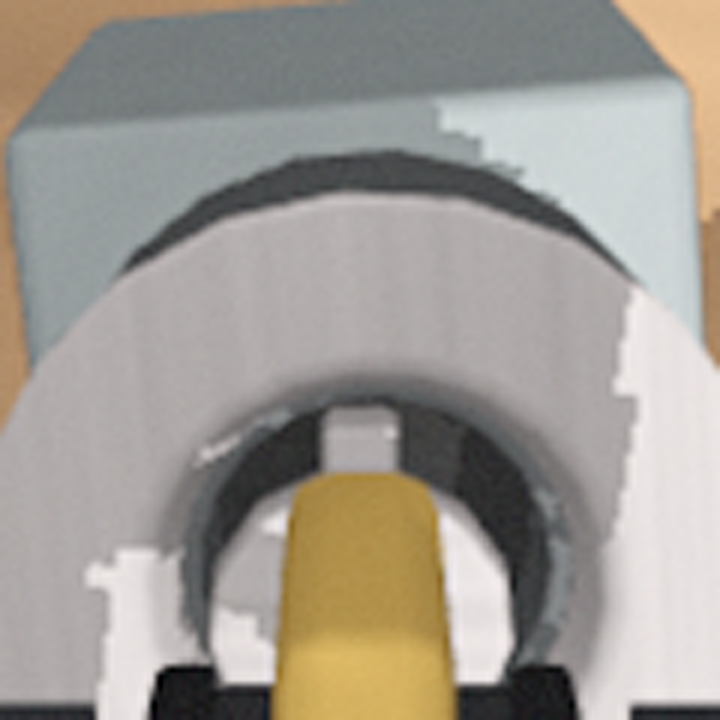

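{"op": "jog_arm", "data": {"angular": [[0.2, 0.2, 0], [0.2, 0.2, -3], [0.2, 0.2, -6], [0.2, 0.2, -9], [0.2, 0.2, -12]], "travel": [[0.001, 0.001, 0], [0.001, 0.001, 0.0006], [0.001, 0.001, 0.001], [0.001, 0.001, 0.001], [0.001, 0.001, 0.001]], "jaw": [1, 1, 1, 1, 1]}}

```text
time: 15.95
eef_pos: [0.4776, -0.1339, 0.1777]
tcp_rot: [-0.542, 3.093, -0.002]
ft_force: [0.8, -1.6, -0.2]
gripper_width: 0.0098
```

```bash
python3 -c "
from h import *
st();go([.4772,-.1332,.1773],1.796+.35)"
```

```text
t 15.95 pos [ 0.4776 -0.1339  0.1777] jawyaw 1.9175 z [ 0.002 -0.001 -1.   ] q [-0.39  0.04  0.6   1.85 -0.03  1.25  2.13] F [ 0.8 -1.6 -0.2] M [-0.16 -0.11  0.04] w 0.0098
go [ 0.4772 -0.1332  0.1773] travel [0.0002, 0.0008, 0.0004] ang [-0.1, 0.07, -13.09]
```

{"op": "jog_arm", "data": {"angular": [[0, 0, 0], [0, 0, 0], [0, 0, 0]], "travel": [[0.0002, 0.0006, 0.0008], [0.0002, 0.0006, 0.0012], [0.0002, 0.0006, 0.0016]], "jaw": [1, 1, 1]}}

```text
time: 16.25
eef_pos: [0.477, -0.1333, 0.1758]
tcp_rot: [-0.54, 3.094, -0.002]
ft_force: [1.2, -1.1, -0.3]
gripper_width: 0.0098
```

```bash
python3 -c "
from h import *
st();"
```

```text
t 16.25 pos [ 0.477  -0.1333  0.1758] jawyaw 1.9162 z [ 0.001 -0.001 -1.   ] q [-0.4   0.04  0.6   1.86 -0.03  1.25  2.13] F [ 1.2 -1.1 -0.3] M [-0.13 -0.08  0.07] w 0.0098
```

{"op": "jog_arm", "data": {"angular": [[0, 0, 0], [0, 0, 0], [0, 0, 0], [0, 0, 0], [0, 0, 0]], "travel": [[0, 0, 0.001], [0, 0, 0.002], [0, 0, 0.003], [0, 0, 0.004], [0, 0, 0.005]], "jaw": [1, 1, 1, 1, 1]}}

```text
time: 16.75
eef_pos: [0.4771, -0.1333, 0.1707]
tcp_rot: [-0.539, 3.094, -0.002]
ft_force: [1.2, -0.9, -1.7]
gripper_width: 0.0102
```

```bash
python3 -c "
from h import *
st();"
```

```text
t 16.75 pos [ 0.4771 -0.1333  0.1707] jawyaw 1.9161 z [ 0.001 -0.001 -1.   ] q [-0.39  0.05  0.6   1.86 -0.03  1.24  2.13] F [ 1.2 -0.9 -1.7] M [-0.19 -0.11  0.04] w 0.0102
```

Dropped in freely. Continue to the floor, slowly.

{"op": "jog_arm", "data": {"angular": [[0, 0, 0], [0, 0, 0], [0, 0, 0], [0, 0, 0], [0, 0, 0]], "travel": [[0, 0, 0.002], [0, 0, 0.004], [0, 0, 0.006], [0, 0, 0.008], [0, 0, 0.009]], "jaw": [1, 1, 1, 1, 1]}}

```text
time: 17.25
eef_pos: [0.4769, -0.1331, 0.1614]
tcp_rot: [-0.54, 3.094, -0.001]
ft_force: [0.4, -0.5, -2.0]
gripper_width: 0.0095
```

```bash
python3 -c "
from h import *
st();"
```

```text
t 17.25 pos [ 0.4769 -0.1331  0.1614] jawyaw 1.9162 z [ 0.001 -0.001 -1.   ] q [-0.39  0.06  0.6   1.88 -0.03  1.22  2.13] F [ 0.4 -0.5 -2. ] M [0.1  0.05 0.01] w 0.0095
```

{"op": "jog_arm", "data": {"angular": [[0, 0, 0], [0, 0, 0], [0, 0, 0]], "travel": [[0, 0, 0.001], [0, 0, 0.002], [0, 0, 0.0025]], "jaw": [1, 1, 1]}}

```text
time: 17.55
eef_pos: [0.4773, -0.1332, 0.1602]
tcp_rot: [-0.539, 3.093, -0.001]
ft_force: [-5.1, -0.6, 16.6]
gripper_width: 0.0098
```

```bash
python3 -c "
from h import *
st();"
```

```text
t 17.55 pos [ 0.4773 -0.1332  0.1602] jawyaw 1.9161 z [ 0.002 -0.    -1.   ] q [-0.39  0.06  0.6   1.88 -0.04  1.21  2.14] F [-5.1 -0.6 16.6] M [0.33 1.57 0.  ] w 0.0098
```

{"op": "jog_arm", "data": {"angular": [[0, 0, 0], [0, 0, 6], [0, 0, 13], [0, 0, 20], [0, 0, 27]], "travel": [[0, 0, -0.0005], [0, 0, -0.0005], [0, 0, -0.0005], [0, 0, -0.0005], [0, 0, -0.0005]], "jaw": [1, 1, 1, 1, 1]}}

```text
time: 18.05
eef_pos: [0.4772, -0.1327, 0.1605]
tcp_rot: [0.205, 3.133, 0.001]
ft_force: [0.5, 2.3, -1.3]
gripper_width: 0.01
```

```bash
python3 -c "
from h import *
st();go([.4771,-.1332,.1607],1.796-.8)"
```

```text
t 18.05 pos [ 0.4772 -0.1327  0.1605] jawyaw 1.44 z [ 0.002  0.    -1.   ] q [-0.41  0.06  0.62  1.88 -0.04  1.21  1.66] F [ 0.5  2.3 -1.3] M [ 0.65 -0.01 -0.05] w 0.01
go [ 0.4771 -0.1332  0.1607] travel [0.0001, -0.0005, -0.0002] ang [0.05, 0.08, 25.44]
```

{"op": "jog_arm", "data": {"angular": [[0, 0, 6], [0, 0, 12], [0, 0, 18], [0, 0, 24], [0, 0, 30]], "travel": [[0, -0.0005, 0], [0, -0.0005, 0], [0, -0.0005, 0], [0, -0.0005, 0], [0, -0.0005, 0]], "jaw": [1, 1, 1, 1, 1]}}

```text
time: 18.55
eef_pos: [0.4778, -0.1314, 0.1605]
tcp_rot: [1.013, 2.972, 0.005]
ft_force: [1.2, 5.0, -2.2]
gripper_width: 0.0098
```

```bash
python3 -c "
from h import *
st();go([.4771,-.1332,.1607],1.796-1.35)"
```

```text
t 18.55 pos [ 0.4778 -0.1314  0.1605] jawyaw 0.9137 z [ 0.002  0.002 -1.   ] q [-0.43  0.06  0.64  1.88 -0.04  1.21  1.13] F [ 1.2  5.  -2.2] M [ 1.7  -0.64  0.18] w 0.0098
go [ 0.4771 -0.1332  0.1607] travel [-0.0006, -0.0019, -0.0002] ang [0.2, -0.02, 26.8]
```

{"op": "jog_arm", "data": {"angular": [[0, 0, 5], [0, 0, 10], [0, 0, 15], [0, 0, 20], [0, 0, 25]], "travel": [[-0.0005, -0.001, 0], [-0.0005, -0.001, 0], [-0.0005, -0.001, 0], [-0.0005, -0.001, 0], [-0.0005, -0.001, 0]], "jaw": [1, 1, 1, 1, 1]}}

```text
time: 19.05
eef_pos: [0.4785, -0.1305, 0.1606]
tcp_rot: [1.635, 2.681, 0.009]
ft_force: [4.8, 6.5, -3.0]
gripper_width: 0.0098
```

```bash
python3 -c "
from h import *
st();go([.4772,-.1328,.1605],1.796-1.38);p=shot('side','t1');crop(p,250,180,390,290,5,'st1')"
```

```text
t 19.05 pos [ 0.4785 -0.1305  0.1606] jawyaw 0.4756 z [ 0.004  0.004 -1.   ] q [-0.44  0.06  0.65  1.88 -0.04  1.21  0.7 ] F [ 4.8  6.5 -3. ] M [ 1.54 -1.1   0.19] w 0.0098
go [ 0.4772 -0.1328  0.1605] travel [-0.0014, -0.0022, 0.0001] ang [0.33, -0.13, 3.41]
```

View pics/st1.png

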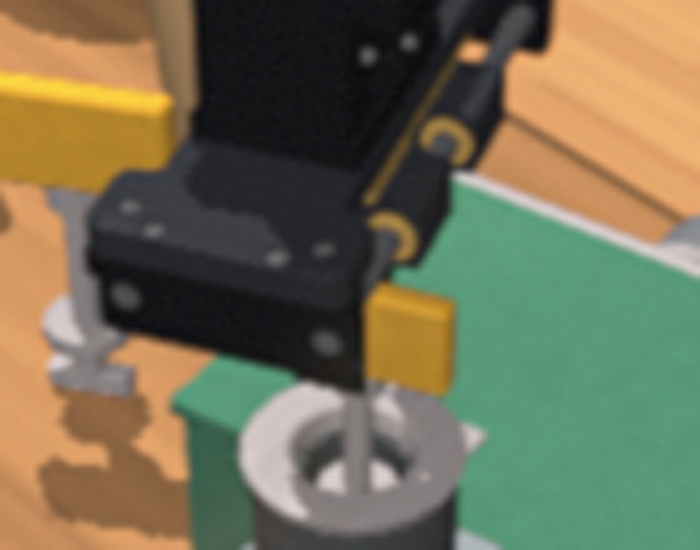

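{"op": "jog_arm", "data": {"angular": [[0.2, 0, 3], [0.2, 0, 6], [0.2, 0, 8], [0.2, 0, 8]], "travel": [[-0.0008, -0.0012, 0], [-0.0008, -0.0012, 0], [-0.0008, -0.0012, 0], [-0.0008, -0.0012, 0]], "jaw": [1, 1, 1, 1]}}

```text
time: 19.5
eef_pos: [0.4784, -0.1305, 0.1607]
tcp_rot: [-1.823, -2.557, -0.007]
ft_force: [1.7, 4.2, -1.7]
gripper_width: 0.0104
```

```bash
python3 -c "
from h import *
st();go([.4772,-.1328,.1605],1.796-1.38);w=shot('wrist','t2')"
```

```text
t 19.5 pos [ 0.4784 -0.1305  0.1607] jawyaw 0.3319 z [ 0.002  0.004 -1.   ] q [-0.45  0.06  0.66  1.88 -0.05  1.21  0.56] F [ 1.7  4.2 -1.7] M [ 1.13 -0.55  0.74] w 0.0104
go [ 0.4772 -0.1328  0.1605] travel [-0.0018, -0.0019, 0.0002] ang [0.19, -0.18, -4.82]
```

View pics/wrist_t2.png

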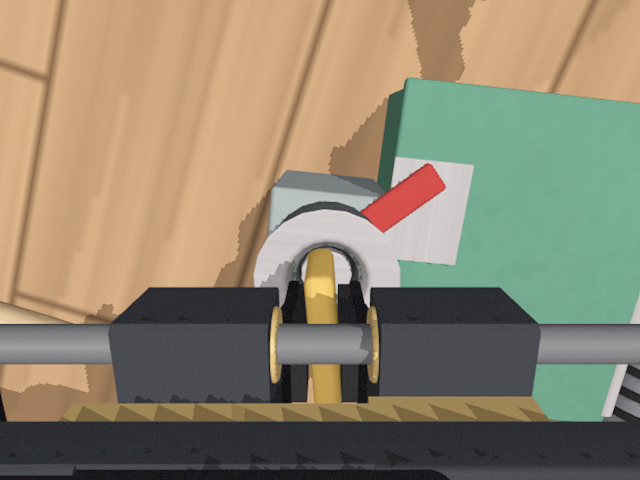

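```bash
python3 -c "
from h import *
s=st();w=shot('wrist')
st()
im=w['image'].astype(int); m=(im[:,:,0]>170)&(im[:,:,1]<90)&(im[:,:,2]<90)
ys,xs=np.nonzero(m); X=np.array([at_z(w,u,v,.108)[:2] for u,v in zip(xs,ys)]); c=X.mean(0); U,S,V=np.linalg.svd(X-c); a=np.arctan2(V[0,1],V[0,0])
print(len(xs),c,'dir',a, (a-.225),'from lock', np.arctan2(c[1]+.1325,c[0]-.4785)-.225)
"
```

```text
t 19.55 pos [ 0.4784 -0.1306  0.1607] jawyaw 0.3329 z [ 0.002  0.004 -1.   ] q [-0.45  0.06  0.66  1.88 -0.05  1.21  0.56] F [ 2.6  5.7 -0.8] M [ 1.26 -0.63  0.71] w 0.0101
t 19.6 pos [ 0.4783 -0.1307  0.1607] jawyaw 0.333 z [ 0.002  0.004 -1.   ] q [-0.45  0.06  0.66  1.88 -0.05  1.21  0.56] F [ 2.8  4.7 -0.7] M [ 1.36 -0.68  0.67] w 0.0105
2404 [ 0.51055181 -0.08633597] dir -2.1822569480203318 -2.407256948020332 from lock 0.7389042632584629
```

{"op": "jog_arm", "data": {"angular": [[0, 0, 0], [0, 0, 0], [0, 0, 0], [0, 0, 0], [0, 0, 0]], "travel": [[-0.0005, -0.0005, 0], [-0.0005, -0.0005, 0], [-0.0005, -0.0005, 0], [-0.0005, -0.0005, 0], [-0.0005, -0.0005, 0]], "jaw": [0.6, 0.4, 0.2, 0, 0]}}

```text
time: 20.1
eef_pos: [0.4779, -0.1317, 0.1607]
tcp_rot: [-1.823, -2.558, -0.006]
ft_force: [0.0, 0.2, 0.6]
gripper_width: 0.0398
```

```bash
python3 -c "
from h import *
s=st();w=shot('wrist','t3');p=shot('side','t3');crop(p,250,160,390,290,5,'st3')
"
```

```text
t 20.1 pos [ 0.4779 -0.1317  0.1607] jawyaw 0.3326 z [ 0.002  0.004 -1.   ] q [-0.45  0.06  0.66  1.88 -0.04  1.21  0.56] F [0.  0.2 0.6] M [-0.03  0.06  0.  ] w 0.0398
```

View pics/wrist_t3.png

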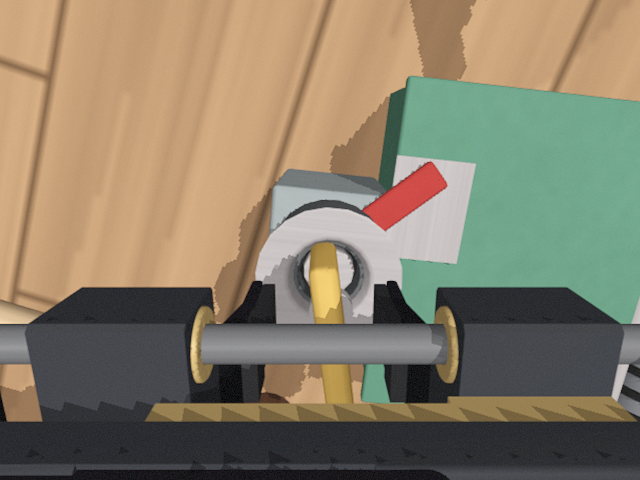

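View pics/st3.png

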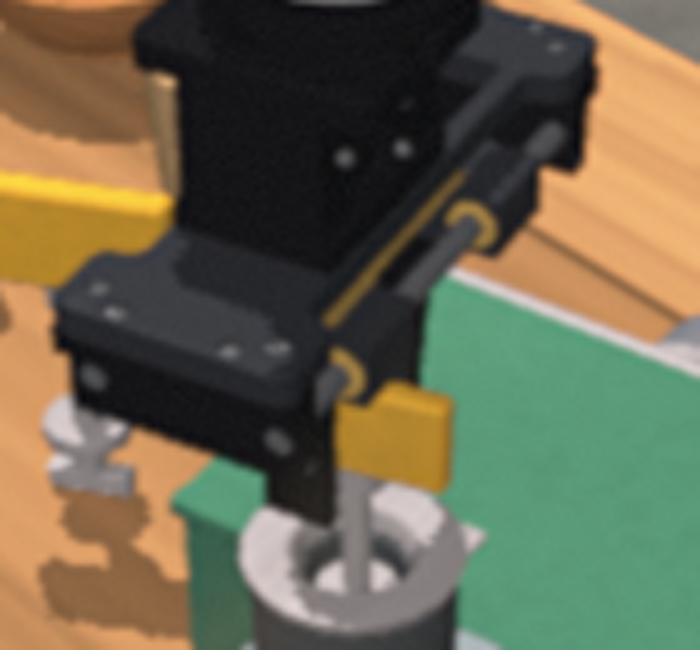

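{"op": "jog_arm", "data": {"angular": [[0, 0, 0], [0, 0, 0], [0, 0, 0], [0, 0, 0], [0, 0, 0]], "travel": [[0, 0, -0.01], [0, 0, -0.03], [0, 0, -0.06], [0, 0, -0.1], [0, 0, -0.14]], "jaw": [0, 0, 0, 0, 0]}}

```text
time: 20.7
eef_pos: [0.4773, -0.1322, 0.3028]
tcp_rot: [-1.823, -2.558, -0.007]
ft_force: [0.9, -0.2, 0.1]
gripper_width: 0.043
```

```bash
python3 -c "
from h import *
s=st();w=shot('wrist','t4');p=shot('side','t4');crop(p,250,160,440,330,4,'st4')
im=w['image'].astype(int); m=(im[:,:,0]>170)&(im[:,:,1]<90)&(im[:,:,2]<90)
ys,xs=np.nonzero(m); X=np.array([at_z(w,u,v,.108)[:2] for u,v in zip(xs,ys)]); c=X.mean(0); U,S,V=np.linalg.svd(X-c); a=np.arctan2(V[0,1],V[0,0])
print(len(xs),(a-.225)%np.pi);st()
"
```

```text
t 20.7 pos [ 0.4773 -0.1322  0.3028] jawyaw 0.3325 z [ 0.002  0.004 -1.   ] q [-0.47 -0.03  0.65  1.65  0.01  1.51  0.51] F [ 0.9 -0.2  0.1] M [-0.08 -0.01 -0.03] w 0.043
946 0.7298570824384027
t 20.8 pos [ 0.4797 -0.1328  0.3064] jawyaw 0.3324 z [ 0.01   0.004 -1.   ] q [-0.47 -0.03  0.65  1.64  0.01  1.51  0.51] F [ 0.8 -0.3 -0.1] M [-0.11 -0.04 -0.02] w 0.0433
```

View pics/st4.png

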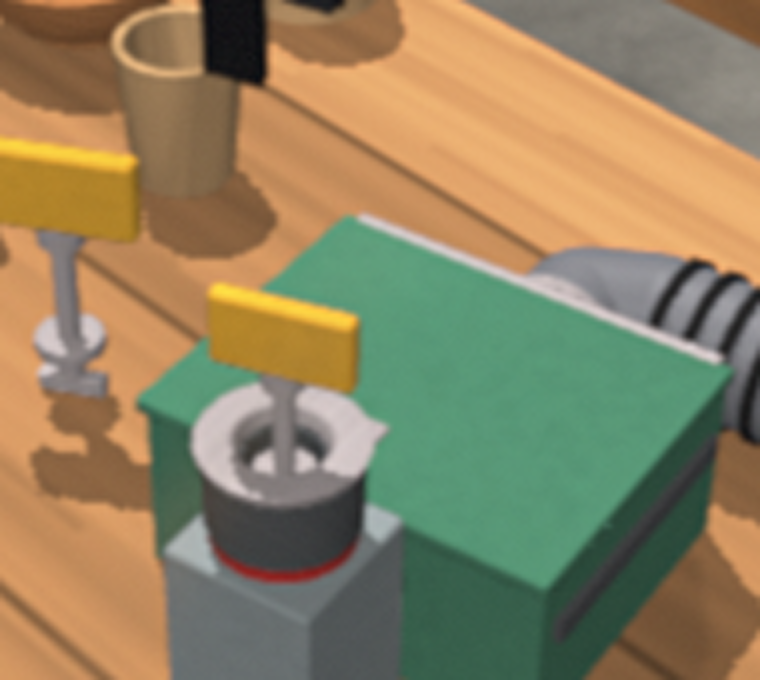

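View pics/wrist_t4.png

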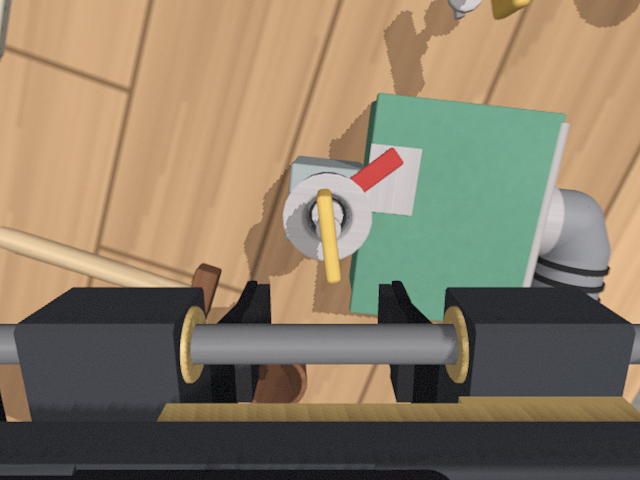

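```bash
python3 -c "
from station import ticket
print(ticket.hand_in())"
```

```text
the job is handed in; nothing more can be done
None
```

I pushed the lid shut, locked it with the smallest key (the one from the wooden stand, bow about 60 mm), left the key standing in the lock, and handed the job in at about 21 s.

**How it went**
- **Lid:** I pressed it down with the shut fingers until the force rose to about 31 N.
- **Finding the keyway:** I pressed the key on the keyway plate with about 11 N at most. My first turn, clockwise to -0.44 rad, did not find the slot. Turning back, the key dropped in at about +0.12 rad from the box's x axis, then went down freely to the floor, where it touched at about 17 N.
- **Locking:** I turned it clockwise to the stop, where the wrist torque was about 0.7 N m.

**Last checks**
- **Lid:** its corners are within about 1 px of where the shut position puts them in the side picture.
- **Tongue:** it lies over the lid at about 0.73 rad from the box's +x, against 0.75 expected at the stop.
- **Key and cups:** the key stands upright in the lock. The light cup is upright in the last side picture. The dark cup is only partly in view in the last wrist picture, and the arm did not come near it.
- **Gripper:** it is open, clear above the lock, and feels no force.

**What disagreed**
- **Fingertips:** they sit about 22 mm short of the reported TCP, so I set heights from contact and pictures.
- **Cameras:** the wrist camera and the fixed cameras differed by about 3 mm, so I lined up the key with the lock by their relative position in the pictures.
- **Key slip:** the key turned about 6 degrees in the fingers at the stop.

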